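# Turn down the glaze warmer and lift off its filler cap

### The arm

A 6-joint arm with a two-finger parallel gripper is mounted at the origin on the work surface; the furniture and walls round the work are solid. World frame = base frame: x ahead of the robot, y to its left, z up, the work surface at z = 0. Lengths are in m, angles in degrees, forces in N, time in s.
With the tool pointing down it reaches from about 0.4 to 0.825 m from the base axis. Payload 7 kg.
Tool frame: the origin (TCP) lies between the finger pads; the fingertips stand 11 mm ahead of it and the grasp point (between the pads) lies 8 mm behind it (r.tcp_to_tips is the distance from the TCP to the fingertips, in m); x points along the fingers, y is the direction in which the jaws open and shut, and the axes are right-handed (so a half turn about x gives the same grasp; the last joint's range is limited). The gripper opens to 88 mm and grips with 3 to 60 N. Pads are 19 mm wide; open, the fingers measure 130 mm over their backs; the gripper's body (78 mm by 193 mm) begins 47 mm behind the grasp point.
Start: joints at [93.398, 20.546, 0.682, 0, -70.136, -16.507], TCP at [0.153, 0.657, 0.238] pointing down, gripper open.
Joint ranges: [-176.03, 176.03], [-82.01, 121.73], [-58.28, 71.71], [-173.87, 95.51], [-174.79, -0.11], [-173.66, 173.66]. Speed limits (degrees/s): [136.94, 136.94, 172.46, 180, 180, 180].

### API

Orientations are given as [roll, pitch, yaw] about the fixed x, y, z axes, in that order (R = Rz(yaw) Ry(pitch) Rx(roll)).
In Python, from plant import r gives the robot as it stands.
- The arm moves only by the tool arm_command, never from a script. Its argument "plan" is a list of rows, each an object of numbers: "dx", "dy", "dz": the shift along the tool's x, y, z each as a share of 0.02 m, from -1 to 1; "wx", "wy", "wz": the turn, a rotation vector about the tool's x, y, z each as a share of 0.08 rad, from -1 to 1. In form: [{"dx": .., "dy": .., "dz": .., "wx": .., "wy": .., "wz": ..}, ...]. A call has 1 to 20 rows; each row shifts and turns the pose as measured when the row begins, along the tool's axes as they then stand; what a row does not reach is not made up. A row lasts 1/12 s, in which the tool goes at most 41.7 mm and 7.16 degrees, less where a joint would pass 70% of its speed; a pose out of reach is approached as far as the arm can. A call with a number of a shift or a turn outside -1 to 1 is refused whole. A call with a gripper value outside its range is refused whole. "fingers" is the closure, from -1 (fully open) to 1 (shut), so that 0 is half open, set as the call begins (left out, the last holds). The fingers move at their own pace and stop on an object; "force" is the grip in N (left out, the last holds). Time passes only in rows, so rows that do not move let the fingers close. It gives the time, the measured TCP pose, the force and the opening at its end, in the units of the state.
- r.get_state(): the state, without advancing time (a new reading comes with each control period).
- r.capture(name): name is "side" or "top" or "wrist"; returns (picture, depth): 480x640x3 uint8, red, green, blue; 480x640 float32, m along the optical axis (not along the pixel's ray), 0 where there is no reading.
- r.camera_model(name): a dict with "vertical_fov" (degrees; the focal length in pixels is half the picture's height over the tangent of half this angle, whatever the lens; pixels are square), "cx", "cy" (the principal point, pixels), "dist" ([k1, k2, p1, p2, k3] as OpenCV has them; the pictures are not rectified), "R" (3x3) and "t" (3): a world point X has camera coordinates R X + t. Camera axes: x right, y down, z forward; pixel columns grow to the right and rows downward; lengths in m; the calibration is good to about 2 mm. A picture is of the moment at which its call begins: read the wrist's pose just before it. camera_model takes no time and is no camera call; for the wrist camera it gives the pose at the moment of the call.
- r.close_job(): hands the job in, once; it reports no verdict.
Trained networks look in the newest picture that a camera, given by its name, has taken for a name from the list of things; names that differ only in an ending like _2 or _b are one class to them, and where a whole thing is asked for, a point or a joint stands for the part that bears it (a point fixed in the world has none). Each returns a list of dicts, best first, with "score" (0 to 1); they miss things now and then, are a little off and sometimes report something else, mostly with a low value. They report only what shows in the picture. A call takes as long as a camera call. They do not tell look-alikes from the thing itself.
- r.cut_out(camera, query): "mask" (480x640 bool, what is visible of it) and "bbox" ([left, top, width, height] in pixels, round what is visible of it).
- r.spot_point(camera, query): "centre" ([column, row] in pixels: a listed point, or the origin of a listed thing).
The state is a dict: "time_s": time; "joints": joint angles; "qd": joint speeds; "joint_torque": joint torques, N m; "tcp_pos": TCP position; "eef_rot": TCP orientation; "contact_force": force on the tool from outside, world axes, zero at the start; "moment": the same for the moment, N m; "gripper_width": finger opening in m.
Only numpy, scipy, OpenCV 4.12 (cv2) and the standard library are available. Lean on these libraries where they do the work, as an engineer would, in place of code of your own. Each camera call takes 0.05 s, during which the arm holds its last target.

### The job

Before I top up the glaze warmer, turn its thermostat knob until the pointer stands at the long mark on the scale, and only then take off the filler cap. The cap has a quarter-turn thread and nobody remembers whether it is right- or left-handed, so try it both ways until it comes loose. Lift it off by about 10 cm and finish still holding it there, upright and still, and leave the jar, the tape roll and the ribbon spool beside the warmer alone.

Things in the scene. Friction and masses are not known exactly. Their poses are not given: they have to be found in the camera images.
- warmer: low stainless glaze warmer fixed to the table, housing 190 (x) x 250 (y) x 85 mm high, top at z 85 mm; origin under its centre on the table. On the top, in its own frame: filler neck with cap at (-30, -62), thermostat knob at (-30, +66), a vented hood 56 x 90 mm and 42 mm high at (62, 0), a small tap in the middle of the front (-x) face
- neck (a point): centre of the rim of the filler neck (steel tube 54 mm across, standing 36 mm above the housing, rim at z 121 mm); z up
- cap_grip (a point): centre of the grip of the loose black filler cap (about 150 g), on the cap's axis, 24 mm above the underside of its flange; z up. The flange (62 mm across, 8 mm thick) lies on the rim of the neck; on it stands a T-grip, a bar 52 mm long (cap x), 14 mm wide (cap y), 32 mm high. Parts below the flange reach 30 mm into the neck. At the start the bar lies along the warmer's x
- cap_flange (a point): centre of the underside of the cap's flange. Quarter-turn thread of either hand (differs from case to case, cannot be seen): turned the right way the cap runs about 73 degrees (1.27 rad) to a stop, staying level, and lifts straight out anywhere from 55 degrees to that stop; turned the wrong way it meets a stop within about 4 degrees. Until loosened it lifts only 1.5 mm
- dial (a joint): angle of the thermostat knob, rad, growing counter-clockwise seen from above, range -2.6 to 2.6; at 0 the pointer shows along the warmer's +x; it turns against about 0.03 N m of friction and stays where it is left
- dial_grip (a point): centre of the knob's grip bar, on the knob's axis, 28 mm above the warmer's top; black bar 44 mm long (x of this point, towards the pointer), 13 mm wide, 32 mm high (top at z 128 mm), on a disc 46 mm across and 10 mm high
- dial_pointer (a point): outer tip of the knob's white pointer, 31 mm from the knob's axis (the pointer end also has a white line on top of the bar)
- dial_scale: fixed round scale plate 82 mm across under the knob; origin on the knob's axis, z up, its own x axis runs from the centre through the long mark; short marks every 20 degrees on both sides of it. It is mounted at a different angle from case to case, so that the pointer starts 0.4 to 1.6 rad clockwise of the long mark
- long_mark (a point): the long, thick mark of the scale, 36 mm from the knob's axis
- jar: bystander: open clear cookie jar, 83 mm across, 119 mm high; origin under its centre
- tape: bystander: roll of packing tape, 96 mm across, 48 mm high, lying flat; origin under its centre
- spool: bystander: ribbon spool, 69 mm across, 15 mm high, lying flat; origin under its centre
Not all that is in view belongs to the job. There is more than one size of the part that bears cap_grip; the job needs the middle-sized.

How it is judged:
By the outcome, as a careful person would: the job done as asked, in the order asked, and still so for the second after the job is handed in, while the arm keeps its last pose, push and grip.
It also fails if it takes over 54 s, if anything falls off the work surface, if the arm or the gripper's body presses on something with over 40 N, if the wrist force passes 120 N, or if a joint passes its speed limit or range.

## Working session

There is one attempt and no reset: what is moved stays moved. The work goes in short steps, Python scripts to look and compute and a tool call to move; the robot and the scene stay as the last step left them, time stands still between calls to the robot, and variables do not carry over. Pictures are saved under pics/ and viewed, and the job is handed in when it is done.

Besides the shell and the picture viewer there is one more tool, called after "Call:" by a JSON object that holds its "fn" and its "kwargs". arm_command: Moves the arm, as the interface text tells. Shift numbers are shares of 0.02 m and turn numbers shares of 0.08 rad, none past 1 either way. Its arguments: {"type":"object","properties":{"plan":{"type":"array","items":{"type":"object","properties":{"dx":{"type":"number"},"dy":{"type":"number"},"dz":{"type":"number"},"wx":{"type":"number"},"wy":{"type":"number"},"wz":{"type":"number"}}}},"fingers":{"type":"number"},"force":{"type":"number"}},"required":["plan"]}

```bash
ls; mkdir -p pics
python3 - <<'E'
from plant import r
import cv2
print(r.get_state())
for n in ("top","side","wrist"):
    m=r.camera_model(n);p,d=r.capture(n);cv2.imwrite(f"pics/{n}0.png",p[:,:,::-1]);print(n,m)
E
```

```text
pics
{'time_s': 0.0, 'joints': array([ 9.33992347e+01,  2.05910535e+01,  6.33991814e-01, -2.02719724e-02,
       -7.01352773e+01, -1.65057321e+01]), 'qd': array([-0.00583919, -0.05829315, -0.03498155,  0.00494628, -0.04648222,
        0.03429751]), 'joint_torque': array([-7.88643720e-04, -5.82728684e+01,  2.93062609e+01,  6.99710727e+00,
        6.99476586e-03, -1.60083887e-04]), 'tcp_pos': array([0.15299429, 0.65695285, 0.23662815]), 'eef_rot': array([ 94.84625594,  89.90571438, -98.26714523]), 'contact_force': array([-1.0522473 ,  0.15140833,  0.21680707]), 'moment': array([ 0.00135012, -0.03275941,  0.03122826]), 'gripper_width': 0.08789954837127274}
top {'vertical_fov': 56.606651164359, 'cx': 318.65699516420256, 'cy': 238.31098082700316, 'dist': array([0.00199453, 0.        , 0.        , 0.        , 0.        ]), 'R': array([[ 0.00590591, -0.99995989,  0.00673315],
       [-0.99782935, -0.00633469, -0.06554733],
       [ 0.06558735, -0.00633142, -0.99782674]]), 't': array([-0.01346831,  0.42985835,  0.94055825])}
side {'vertical_fov': 47.67869767967685, 'cx': 314.70242854563315, 'cy': 231.60574181160405, 'dist': array([-0.14461579,  0.        ,  0.        ,  0.        ,  0.        ]), 'R': array([[ 0.99689525, -0.07858904,  0.00485944],
       [-0.04045325, -0.56413932, -0.82468804],
       [ 0.06755284,  0.82193101, -0.56556699]]), 't': array([-0.43005764,  0.10236819,  1.32610964])}
wrist {'vertical_fov': 63.288024785101875, 'cx': 321.71530049801305, 'cy': 237.87947499727, 'dist': array([-0.02699374,  0.        ,  0.        ,  0.        ,  0.        ]), 'R': array([[-2.27367771e-01, -9.73808713e-01,  6.98283583e-04],
       [-9.37119243e-01,  2.18996267e-01,  2.71750178e-01],
       [-2.64785613e-01,  6.11328573e-02, -9.62367577e-01]]), 't': array([ 0.6739924 , -0.0349308 ,  0.39003802])}
```

View pics/top0.png

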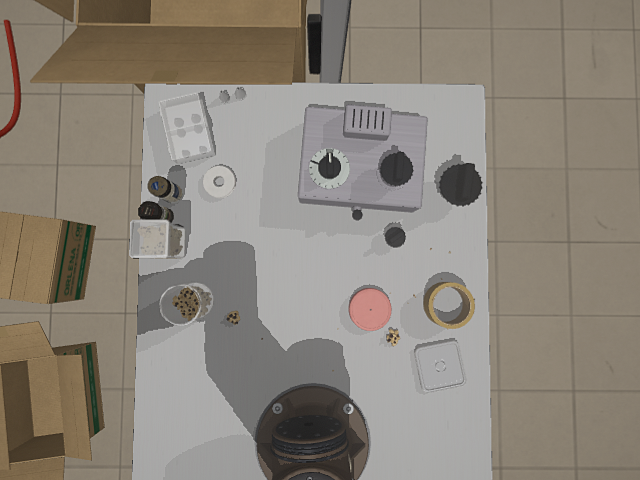

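View pics/side0.png

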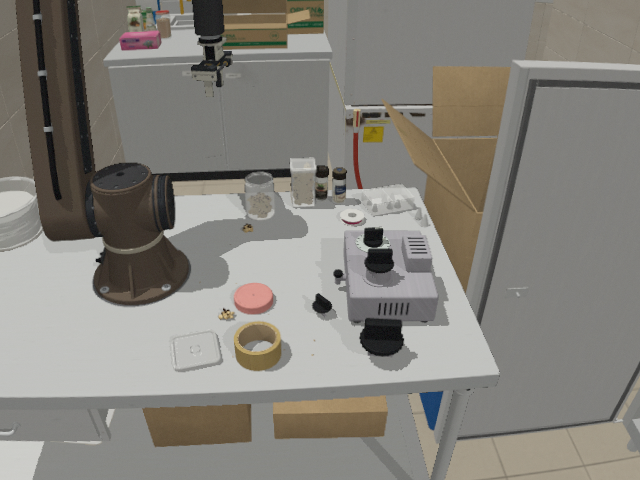

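View pics/wrist0.png

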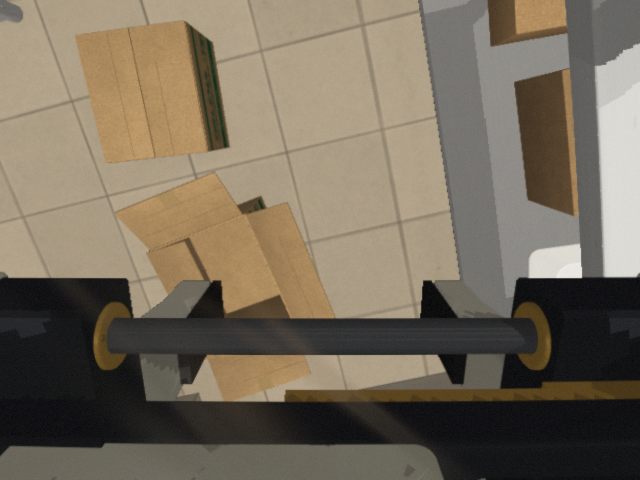

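The top view shows the dial at (329,168). There are three caps: on the neck at (397,168), a large loose one at (460,184) and a small loose one at (395,236). The one on the neck is the middle-sized and fits the description. I'll confirm that in a crop and measure.

```bash
cat > h.py <<'E'
from plant import r
import numpy as np, cv2
from scipy.spatial.transform import Rotation as Ro
def K(m):
    f=240/np.tan(np.radians(m['vertical_fov']/2)); return np.array([[f,0,m['cx']],[0,f,m['cy']],[0,0,1.]])
def ray(m,uv):
    p=cv2.undistortPoints(np.array(uv,float).reshape(-1,1,2),K(m),m['dist']).reshape(-1,2)
    d=np.c_[p,np.ones(len(p))]@m['R']; return -m['R'].T@m['t'],d
def onz(m,uv,z):
    c,d=ray(m,uv); return c+d*((z-c[2])/d[:,2])[:,None]
def proj(m,X):
    return cv2.projectPoints(np.array(X,float).reshape(-1,1,3),cv2.Rodrigues(m['R'])[0],m['t'],K(m),m['dist'])[0].reshape(-1,2)
def st():
    s=r.get_state(); R=Ro.from_euler('xyz',s['eef_rot'],degrees=True).as_matrix()
    return s,R
E
python3 - <<'E'
from h import *
Z=dict(cap_grip=.145,cap_flange=.121,neck=.121,dial_grip=.113,dial_pointer=.095,long_mark=.087,dial_scale=.087,warmer=0)
for n in ("top","side"):
    m=r.camera_model(n);p,d=r.capture(n)
    for q in Z:
        for o in r.spot_point(n,q)[:3]:
            print(n,q,round(o['score'],2),np.round(o['centre'],1),np.round(onz(m,[o['centre']],Z[q])[0],4))
    if n=="top":
        c=p[80:260,280:500]; cv2.imwrite("pics/crop1.png",cv2.resize(c,None,fx=3.4,fy=3.3,interpolation=cv2.INTER_CUBIC)[:,:,::-1])
    else:
        c=p[210:360,300:450]; cv2.imwrite("pics/crop2.png",cv2.resize(c,None,fx=4,fy=4,interpolation=cv2.INTER_CUBIC)[:,:,::-1])
print(r.get_state()['time_s'])
E
```

```text
top cap_grip 0.7 [401.  163.3] [ 0.5629 -0.1632  0.145 ]
top cap_grip 0.64 [394.7 232.5] [ 0.433  -0.1507  0.145 ]
top cap_grip 0.6 [465.6 183.5] [ 0.5256 -0.2837  0.145 ]
top cap_flange 0.74 [394.3 236. ] [ 0.4282 -0.1542  0.121 ]
top cap_flange 0.66 [327.3 169.2] [ 0.5561 -0.026   0.121 ]
top cap_flange 0.65 [398.8 172.3] [ 0.5511 -0.1635  0.121 ]
top neck 0.87 [398.8 167.2] [ 0.561  -0.1636  0.121 ]
top neck 0.27 [400.6 166.6] [ 0.5622 -0.167   0.121 ]
top dial_grip 0.79 [329.2 166.7] [ 0.5628 -0.0298  0.113 ]
top dial_pointer 0.8 [329.9 150.9] [ 0.5987 -0.0316  0.095 ]
top long_mark 0.66 [312.7 159.4] [0.5833 0.0025 0.087 ]
top dial_scale 0.59 [327.7 170.3] [ 0.5615 -0.0276  0.087 ]
top warmer 0.91 [357.5 162. ] [ 0.5996 -0.0954  0.    ]
side cap_grip 0.94 [381.1 256.8] [ 0.5586 -0.165   0.145 ]
side cap_grip 0.75 [383.2 330.5] [ 0.5236 -0.3819  0.145 ]
side cap_grip 0.54 [320.1 298.6] [ 0.4184 -0.2875  0.145 ]
side cap_flange 0.74 [378.5 262.9] [ 0.5566 -0.1549  0.121 ]
side cap_flange 0.54 [321.2 302.9] [ 0.422  -0.2733  0.121 ]
side neck 0.76 [379.4 264.1] [ 0.5578 -0.1592  0.121 ]
side neck 0.55 [353.5 219.7] [0.526  0.0177 0.121 ]
side dial_grip 0.57 [376.4 236. ] [ 0.5719 -0.0429  0.113 ]
side dial_pointer 0.91 [384.4 237.2] [ 0.5959 -0.0238  0.095 ]
side long_mark 0.68 [373.8 231.8] [0.5769 0.0121 0.087 ]
side dial_scale 0.76 [373.  244.6] [ 0.566  -0.0408  0.087 ]
side dial_scale 0.62 [377.1 258.2] [ 0.5665 -0.094   0.087 ]
side warmer 0.69 [385.2 290.3] [ 0.5901 -0.1067  0.    ]
side warmer 0.2 [376.8 231.3] [0.6126 0.139  0.    ]
1.05
```

View pics/crop1.png

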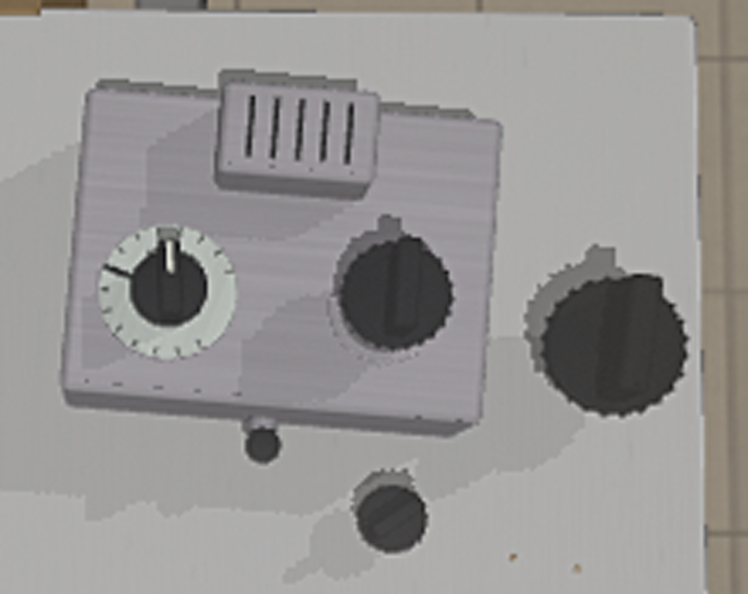

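View pics/crop2.png

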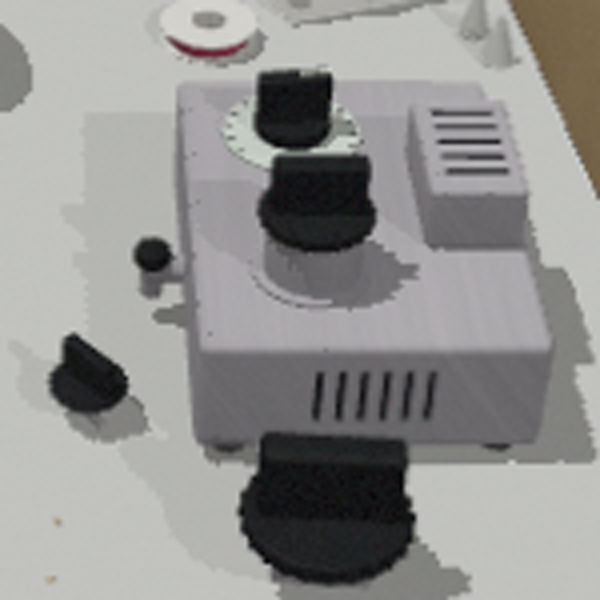

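The neck cap is the middle-sized one. Next I'll fit the warmer's pose from depth and get the dial angles.

```bash
cat >> h.py <<'E'
def cloud(m,d):
    v,u=np.mgrid[0:480,0:640]
    p=cv2.undistortPoints(np.stack([u,v],-1).reshape(-1,1,2).astype(float),K(m),m['dist']).reshape(480,640,2)
    P=np.dstack([p,np.ones((480,640))])*d[...,None]
    return (P-m['t'])@m['R']
E
python3 - <<'E'
from h import *
for n in ("top","side"):
    m=r.camera_model(n);p,d=r.capture(n)
    W=cloud(m,d); ok=d>0
    box=ok&(W[...,0]>.42)&(W[...,0]<.75)&(W[...,1]>-.26)&(W[...,1]<.08)
    top=box&(abs(W[...,2]-.085)<.008)
    print(n,top.sum(),np.median(W[top][:,2]))
    rect=cv2.minAreaRect(W[top][:,:2].astype(np.float32)*1000); print("rect",rect)
    hood=box&(abs(W[...,2]-.127)<.004)&(W[...,0]>.61); print("hood",hood.sum(),cv2.minAreaRect(W[hood][:,:2].astype(np.float32)*1000))
    cb=box&(W[...,2]>.152)&(W[...,2]<.17); print("capbar",cb.sum(),np.median(W[cb][:,2]),cv2.minAreaRect(W[cb][:,:2].astype(np.float32)*1000))
    fl=box&(W[...,2]>.123)&(W[...,2]<.17)&(W[...,1]<-.1)&(W[...,0]<.61); print("capall",fl.sum(),cv2.minEnclosingCircle(W[fl][:,:2].astype(np.float32)*1000))
    db=box&(W[...,2]>.118)&(W[...,2]<.135)&(W[...,1]>-.1)&(W[...,0]<.61); print("dialbar",db.sum(),np.median(W[db][:,2]),cv2.minAreaRect(W[db][:,:2].astype(np.float32)*1000))
    wh=box&(abs(W[...,2]-.087)<.01)&(p.min(-1)>185)&(W[...,1]>-.1); 
    if wh.sum()>10: print("plate",wh.sum(),cv2.minEnclosingCircle(W[wh][:,:2].astype(np.float32)*1000))
s,R=st(); print(s['tcp_pos'],R.round(3)); mw=r.camera_model('wrist'); c=-mw['R'].T@mw['t']
print("cam in tool",R.T@(c-s['tcp_pos']), "cam z in tool",R.T@mw['R'][2],"cam x", R.T@mw['R'][0])
E
```

```text
top 8819 0.08565581216569342
rect ((590.5985717773438, -98.07876586914062), (250.23196411132812, 189.82421875), 85.54733276367188)
hood 1268 ((652.09521484375, -102.66633605957031), (90.05078125, 55.85472869873047), 86.3787612915039)
capbar 221 0.1600228669738606 ((555.6702270507812, -157.34571838378906), (14.102799415588379, 51.147613525390625), 85.64695739746094)
capall 851 ((555.9786376953125, -157.53883361816406), 32.244815826416016)
dialbar 158 0.12862152855114628 ((565.4373779296875, -29.92015838623047), (43.38833999633789, 12.804438591003418), 4.897611141204834)
plate 46 ((566.1110229492188, -30.32258415222168), 39.93251419067383)
side 3753 0.08447253226435826
rect ((590.2823486328125, -99.46009826660156), (256.2674560546875, 190.79153442382812), 85.52499389648438)
hood 559 ((651.4298095703125, -106.08690643310547), (90.14295959472656, 54.66768264770508), 84.24517822265625)
capbar 141 0.15817943849834926 ((555.8652954101562, -161.46498107910156), (14.925715446472168, 51.07524871826172), 85.08895111083984)
capall 591 ((555.6740112304688, -161.07542419433594), 32.71549606323242)
dialbar 115 0.12616703188333026 ((564.9552612304688, -34.50421905517578), (18.85097885131836, 42.74727249145508), 84.50253295898438)
plate 107 ((565.7284545898438, -32.760986328125), 40.016719818115234)
[0.15313846 0.65737954 0.23755897] [[-0.    -0.227 -0.974]
 [ 0.    -0.974  0.227]
 [-1.     0.     0.   ]]
cam in tool [-0.14765618  0.00057411 -0.07272685] cam z in tool [ 9.62330782e-01 -8.76823480e-04  2.71879932e-01] cam x [7.87555231e-04 9.99999594e-01 4.37452234e-04]
```

```bash
cat >> h.py <<'E'
import json
def plan(tx,ty,tz,yang,n=None,maxw=.95):
    """rows from the present pose to TCP (tx,ty,tz), tool-y world angle yang (deg), tool down"""
    s,R=st(); p=s['tcp_pos']; ya=np.degrees(np.arctan2(R[1,1],R[0,1]))
    d=np.array([tx,ty,tz])-p; da=(yang-ya)
    if n is None: n=int(np.ceil(max(np.linalg.norm(d)/.019,abs(np.radians(da))/.08/maxw)))
    rows=[]
    for k in range(n):
        a=np.radians(ya+da*(k+0)/n); y=np.array([np.cos(a),np.sin(a),0]); z=np.array([np.sin(a),-np.cos(a),0])
        q=d/n/.02
        row=dict(dx=-q[2],dy=q@y,dz=q@z,wx=-np.radians(da)/n/.08)
        rows.append({k:round(float(v),2) for k,v in row.items() if abs(v)>.004})
    print(n,"ya",round(ya,2),"d",d.round(4),"da",round(da,2)); print(json.dumps(rows))
    # tilt error
    print("x axis",R[:,0].round(4))
E
python3 - <<'E'
from h import *
plan(.5655,-.031,.235,-103.1-162.0,44)
m=r.camera_model('top');p,d=r.capture('top')
g=cv2.cvtColor(p,cv2.COLOR_RGB2GRAY)
for c in ([.5657,-.0305],[.5657,-.0315],[.5657,-.0295]):
    th=np.radians(np.arange(-40,140,2)); out=[]
    for rr in (.031,.034,.037):
        X=np.c_[c[0]+rr*np.cos(th),c[1]+rr*np.sin(th),np.full(len(th),.0875)]
        uv=proj(m,X).astype(np.float32); out.append(cv2.remap(g,uv[:,0].copy(),uv[:,1].copy(),cv2.INTER_CUBIC).ravel())
    o=np.mean(out,0)
    k=(np.degrees(th)>50)&(np.degrees(th)<80); w=np.clip(190-o[k],0,None)
    print(c,(np.degrees(th[k])*w).sum()/w.sum(),list(zip(np.degrees(th).round().astype(int),o.astype(int))) if c[1]==-.0305 else '')
E
```

```text
44 ya -103.11 d [ 0.4124 -0.6884 -0.0026] da -161.99
[{"dy": 0.66, "dz": -0.63, "wx": 0.8}, {"dy": 0.61, "dz": -0.67, "wx": 0.8}, {"dy": 0.57, "dz": -0.71, "wx": 0.8}, {"dy": 0.52, "dz": -0.75, "wx": 0.8}, {"dy": 0.47, "dz": -0.78, "wx": 0.8}, {"dy": 0.42, "dz": -0.81, "wx": 0.8}, {"dy": 0.37, "dz": -0.83, "wx": 0.8}, {"dy": 0.31, "dz": -0.86, "wx": 0.8}, {"dy": 0.26, "dz": -0.87, "wx": 0.8}, {"dy": 0.2, "dz": -0.89, "wx": 0.8}, {"dy": 0.15, "dz": -0.9, "wx": 0.8}, {"dy": 0.09, "dz": -0.91, "wx": 0.8}, {"dy": 0.03, "dz": -0.91, "wx": 0.8}, {"dy": -0.03, "dz": -0.91, "wx": 0.8}, {"dy": -0.09, "dz": -0.91, "wx": 0.8}, {"dy": -0.15, "dz": -0.9, "wx": 0.8}, {"dy": -0.2, "dz": -0.89, "wx": 0.8}, {"dy": -0.26, "dz": -0.87, "wx": 0.8}, {"dy": -0.32, "dz": -0.86, "wx": 0.8}, {"dy": -0.37, "dz": -0.83, "wx": 0.8}, {"dy": -0.42, "dz": -0.81, "wx": 0.8}, {"dy": -0.47, "dz": -0.78, "wx": 0.8}, {"dy": -0.52, "dz": -0.75, "wx": 0.8}, {"dy": -0.57, "dz": -0.71, "wx": 0.8}, {"dy": -0.61, "dz": -0.67, "wx": 0.8}, {"dy": -0.66, "dz": -0.63, "wx": 0.8}, {"dy": -0.7, "dz": -0.59, "wx": 0.8}, {"dy": -0.7
[... 2882 characters left out ...]
0), np.int64(171)), (np.int64(102), np.int64(171)), (np.int64(104), np.int64(163)), (np.int64(106), np.int64(153)), (np.int64(108), np.int64(151)), (np.int64(110), np.int64(162)), (np.int64(112), np.int64(172)), (np.int64(114), np.int64(173)), (np.int64(116), np.int64(172)), (np.int64(118), np.int64(173)), (np.int64(120), np.int64(174)), (np.int64(122), np.int64(174)), (np.int64(124), np.int64(164)), (np.int64(126), np.int64(145)), (np.int64(128), np.int64(145)), (np.int64(130), np.int64(169)), (np.int64(132), np.int64(179)), (np.int64(134), np.int64(174)), (np.int64(136), np.int64(173)), (np.int64(138), np.int64(173))]
[0.5657, -0.0315] 67.38525564803805 
[0.5657, -0.0295] 66.48817891373801
```

Call:
{"fn": "arm_command", "kwargs": {"plan": [{"dy": 0.66,"dz": -0.63,"wx": 0.8},{"dy": 0.61,"dz": -0.67,"wx": 0.8},{"dy": 0.57,"dz": -0.71,"wx": 0.8},{"dy": 0.52,"dz": -0.75,"wx": 0.8},{"dy": 0.47,"dz": -0.78,"wx": 0.8},{"dy": 0.42,"dz": -0.81,"wx": 0.8},{"dy": 0.37,"dz": -0.83,"wx": 0.8},{"dy": 0.31,"dz": -0.86,"wx": 0.8},{"dy": 0.26,"dz": -0.87,"wx": 0.8},{"dy": 0.2,"dz": -0.89,"wx": 0.8},{"dy": 0.15,"dz": -0.9,"wx": 0.8},{"dy": 0.09,"dz": -0.91,"wx": 0.8},{"dy": 0.03,"dz": -0.91,"wx": 0.8},{"dy": -0.03,"dz": -0.91,"wx": 0.8},{"dy": -0.09,"dz": -0.91,"wx": 0.8},{"dy": -0.15,"dz": -0.9,"wx": 0.8},{"dy": -0.2,"dz": -0.89,"wx": 0.8},{"dy": -0.26,"dz": -0.87,"wx": 0.8},{"dy": -0.32,"dz": -0.86,"wx": 0.8},{"dy": -0.37,"dz": -0.83,"wx": 0.8}], "fingers": -1}}

```text
schema error: expected keys dx, dy, dz, wx, wy, wz
```

Run:
```python
from h import *
s,R=st(); ya=np.degrees(np.arctan2(R[1,1],R[0,1])); print(s['joints'].round(1),s['time_s'],s['contact_force'])
plan(.5655,-.031,.235,-265.0 if ya<0 else 95)
```

```text
[ 93.4  20.5   0.7  -0.  -70.1 -16.5] 1.2 [-0.25228656 -1.15802185  0.00160867]
43 ya -103.11 d [ 0.4124 -0.6884 -0.0026] da -161.89
[{"dy": 0.67, "dz": -0.65, "wx": 0.82}, {"dy": 0.63, "dz": -0.69, "wx": 0.82}, {"dy": 0.58, "dz": -0.73, "wx": 0.82}, {"dy": 0.53, "dz": -0.77, "wx": 0.82}, {"dy": 0.48, "dz": -0.8, "wx": 0.82}, {"dy": 0.43, "dz": -0.83, "wx": 0.82}, {"dy": 0.37, "dz": -0.86, "wx": 0.82}, {"dy": 0.31, "dz": -0.88, "wx": 0.82}, {"dy": 0.25, "dz": -0.9, "wx": 0.82}, {"dy": 0.2, "dz": -0.91, "wx": 0.82}, {"dy": 0.13, "dz": -0.92, "wx": 0.82}, {"dy": 0.07, "dz": -0.93, "wx": 0.82}, {"dy": 0.01, "dz": -0.93, "wx": 0.82}, {"dy": -0.05, "dz": -0.93, "wx": 0.82}, {"dy": -0.11, "dz": -0.93, "wx": 0.82}, {"dy": -0.17, "dz": -0.92, "wx": 0.82}, {"dy": -0.23, "dz": -0.9, "wx": 0.82}, {"dy": -0.29, "dz": -0.89, "wx": 0.82}, {"dy": -0.35, "dz": -0.87, "wx": 0.82}, {"dy": -0.4, "dz": -0.84, "wx": 0.82}, {"dy": -0.46, "dz": -0.81, "wx": 0.82}, {"dy": -0.51, "dz": -0.78, "wx": 0.82}, {"dy": -0.56, "dz": -0.75, "wx": 0.82}, {"dy": -0.61, "dz": -0.71, "wx": 0.82}, {"dy": -0.65, "dz": -0.67, "wx": 0.82}, {"dy": -0.7, "dz": -0.62, "wx": 0.82}, {"dy": -0.73, "dz": -0.58, "wx": 0.82}, {"dy": -0.77, "dz": -0.53, "wx": 0.82}, {"dy": -0.8, "dz": -0.47, "wx": 0.82}, {"dy": -0.83, "dz": -0.42, "wx": 0.82}, {"dy": -0.86, "dz": -0.36, "wx": 0.82}, {"dy": -0.88, "dz": -0.31, "wx": 0.82}, {"dy": -0.9, "dz": -0.25, "wx": 0.82}, {"dy": -0.91, "dz": -0.19, "wx": 0.82}, {"dy": -0.92, "dz": -0.13, "wx": 0.82}, {"dy": -0.93, "dz": -0.07, "wx": 0.82}, {"dy": -0.93, "dz": -0.01, "wx": 0.82}, {"dy": -0.93, "dz": 0.05, "wx": 0.82}, {"dy": -0.93, "dz": 0.12, "wx": 0.82}, {"dy": -0.92, "dz": 0.18, "wx": 0.82}, {"dy": -0.9, "dz": 0.24, "wx": 0.82}, {"dy": -0.89, "dz": 0.29, "wx": 0.82}, {"dy": -0.86, "dz": 0.35, "wx": 0.82}]
x axis [-0.  0. -1.]
```

All six keys are needed in each row.

Call:
{"fn": "arm_command", "kwargs": {"plan": [{"dx": 0,"dy": 0.66,"dz": -0.63,"wx": 0.8,"wy": 0,"wz": 0},{"dx": 0,"dy": 0.61,"dz": -0.67,"wx": 0.8,"wy": 0,"wz": 0},{"dx": 0,"dy": 0.57,"dz": -0.71,"wx": 0.8,"wy": 0,"wz": 0},{"dx": 0,"dy": 0.52,"dz": -0.75,"wx": 0.8,"wy": 0,"wz": 0},{"dx": 0,"dy": 0.47,"dz": -0.78,"wx": 0.8,"wy": 0,"wz": 0},{"dx": 0,"dy": 0.42,"dz": -0.81,"wx": 0.8,"wy": 0,"wz": 0},{"dx": 0,"dy": 0.37,"dz": -0.83,"wx": 0.8,"wy": 0,"wz": 0},{"dx": 0,"dy": 0.31,"dz": -0.86,"wx": 0.8,"wy": 0,"wz": 0},{"dx": 0,"dy": 0.26,"dz": -0.87,"wx": 0.8,"wy": 0,"wz": 0},{"dx": 0,"dy": 0.2,"dz": -0.89,"wx": 0.8,"wy": 0,"wz": 0},{"dx": 0,"dy": 0.15,"dz": -0.9,"wx": 0.8,"wy": 0,"wz": 0},{"dx": 0,"dy": 0.09,"dz": -0.91,"wx": 0.8,"wy": 0,"wz": 0},{"dx": 0,"dy": 0.03,"dz": -0.91,"wx": 0.8,"wy": 0,"wz": 0},{"dx": 0,"dy": -0.03,"dz": -0.91,"wx": 0.8,"wy": 0,"wz": 0},{"dx": 0,"dy": -0.09,"dz": -0.91,"wx": 0.8,"wy": 0,"wz": 0},{"dx": 0,"dy": -0.15,"dz": -0.9,"wx": 0.8,"wy": 0,"wz": 0},{"dx": 0,"dy": -0.2,"dz": -0.89,"wx": 0.8,"wy": 0,"wz": 0},{"dx": 0,"dy": -0.26,"dz": -0.87,"wx": 0.8,"wy": 0,"wz": 0},{"dx": 0,"dy": -0.32,"dz": -0.86,"wx": 0.8,"wy": 0,"wz": 0},{"dx": 0,"dy": -0.37,"dz": -0.83,"wx": 0.8,"wy": 0,"wz": 0}], "fingers": -1}}

```text
time_s: 2.87
tcp_pos: [0.339, 0.328, 0.2382]
eef_rot: [-24.3, 89.7, 66.0]
contact_force: [0.1, 0.2, -0.1]
gripper_width: 0.0877
```

```bash
sed -i 's/if abs(v)>.004}/}; rows[-1].update(wy=0,wz=0)/; s/rows.append({k:round(float(v),2) for k,v in row.items() }/rows.append({k:round(float(v),2) for k,v in row.items()})/' h.py; grep -n "rows.append\|update" h.py
python3 - <<'E'
from h import *
s,R=st(); ya=np.degrees(np.arctan2(R[1,1],R[0,1])); print(s['joints'].round(1),s['time_s'],s['tcp_pos'],s['contact_force'],ya)
E
```

```text
32:        rows.append({k:round(float(v),2) for k,v in row.items()}); rows[-1].update(wy=0,wz=0))Traceback (most recent call last):
  File "<stdin>", line 1, in <module>
  File "h.py", line 32
    rows.append({k:round(float(v),2) for k,v in row.items()}); rows[-1].update(wy=0,wz=0))
                                                                                         ^
SyntaxError: unmatched ')'
```

```bash
sed -i '32s/wz=0))/wz=0)/' h.py
python3 - <<'E'
from h import *
s,R=st(); ya=np.degrees(np.arctan2(R[1,1],R[0,1])); print(s['joints'].round(1),s['tcp_pos'],ya)
plan(.5655,-.031,.235,95 if ya>0 else -265,maxw=1)
E
```

```text
[ 68.1   0.8 -24.1   0.  -64.8 -67.8] [0.33896549 0.32804882 0.23820103] -179.69726081197152
23 ya -179.7 d [ 0.2265 -0.359  -0.0032] da -85.3
[{"dx": 0.01, "dy": -0.49, "dz": -0.78, "wx": 0.81, "wy": 0, "wz": 0}, {"dx": 0.01, "dy": -0.54, "dz": -0.75, "wx": 0.81, "wy": 0, "wz": 0}, {"dx": 0.01, "dy": -0.59, "dz": -0.71, "wx": 0.81, "wy": 0, "wz": 0}, {"dx": 0.01, "dy": -0.63, "dz": -0.67, "wx": 0.81, "wy": 0, "wz": 0}, {"dx": 0.01, "dy": -0.67, "dz": -0.63, "wx": 0.81, "wy": 0, "wz": 0}, {"dx": 0.01, "dy": -0.71, "dz": -0.59, "wx": 0.81, "wy": 0, "wz": 0}, {"dx": 0.01, "dy": -0.75, "dz": -0.54, "wx": 0.81, "wy": 0, "wz": 0}, {"dx": 0.01, "dy": -0.78, "dz": -0.49, "wx": 0.81, "wy": 0, "wz": 0}, {"dx": 0.01, "dy": -0.81, "dz": -0.44, "wx": 0.81, "wy": 0, "wz": 0}, {"dx": 0.01, "dy": -0.84, "dz": -0.39, "wx": 0.81, "wy": 0, "wz": 0}, {"dx": 0.01, "dy": -0.86, "dz": -0.33, "wx": 0.81, "wy": 0, "wz": 0}, {"dx": 0.01, "dy": -0.88, "dz": -0.27, "wx": 0.81, "wy": 0, "wz": 0}, {"dx": 0.01, "dy": -0.9, "dz": -0.22, "wx": 0.81, "wy": 0, "wz": 0}, {"dx": 0.01, "dy": -0.91, "dz": -0.16, "wx": 0.81, "wy": 0, "wz": 0}, {"dx": 0.01, "dy": -0.92, "dz": -0.1, "wx": 0.81, "wy": 0, "wz": 0}, {"dx": 0.01, "dy": -0.92, "dz": -0.04, "wx": 0.81, "wy": 0, "wz": 0}, {"dx": 0.01, "dy": -0.92, "dz": 0.02, "wx": 0.81, "wy": 0, "wz": 0}, {"dx": 0.01, "dy": -0.92, "dz": 0.08, "wx": 0.81, "wy": 0, "wz": 0}, {"dx": 0.01, "dy": -0.91, "dz": 0.14, "wx": 0.81, "wy": 0, "wz": 0}, {"dx": 0.01, "dy": -0.9, "dz": 0.2, "wx": 0.81, "wy": 0, "wz": 0}, {"dx": 0.01, "dy": -0.89, "dz": 0.26, "wx": 0.81, "wy": 0, "wz": 0}, {"dx": 0.01, "dy": -0.87, "dz": 0.31, "wx": 0.81, "wy": 0, "wz": 0}, {"dx": 0.01, "dy": -0.85, "dz": 0.37, "wx": 0.81, "wy": 0, "wz": 0}]
x axis [ 0.002   0.0045 -1.    ]
```

Call:
{"fn": "arm_command", "kwargs": {"plan": [{"dx": 0.01,"dy": -0.49,"dz": -0.78,"wx": 0.81,"wy": 0,"wz": 0},{"dx": 0.01,"dy": -0.54,"dz": -0.75,"wx": 0.81,"wy": 0,"wz": 0},{"dx": 0.01,"dy": -0.59,"dz": -0.71,"wx": 0.81,"wy": 0,"wz": 0},{"dx": 0.01,"dy": -0.63,"dz": -0.67,"wx": 0.81,"wy": 0,"wz": 0},{"dx": 0.01,"dy": -0.67,"dz": -0.63,"wx": 0.81,"wy": 0,"wz": 0},{"dx": 0.01,"dy": -0.71,"dz": -0.59,"wx": 0.81,"wy": 0,"wz": 0},{"dx": 0.01,"dy": -0.75,"dz": -0.54,"wx": 0.81,"wy": 0,"wz": 0},{"dx": 0.01,"dy": -0.78,"dz": -0.49,"wx": 0.81,"wy": 0,"wz": 0},{"dx": 0.01,"dy": -0.81,"dz": -0.44,"wx": 0.81,"wy": 0,"wz": 0},{"dx": 0.01,"dy": -0.84,"dz": -0.39,"wx": 0.81,"wy": 0,"wz": 0},{"dx": 0.01,"dy": -0.86,"dz": -0.33,"wx": 0.81,"wy": 0,"wz": 0},{"dx": 0.01,"dy": -0.88,"dz": -0.27,"wx": 0.81,"wy": 0,"wz": 0},{"dx": 0.01,"dy": -0.9,"dz": -0.22,"wx": 0.81,"wy": 0,"wz": 0},{"dx": 0.01,"dy": -0.91,"dz": -0.16,"wx": 0.81,"wy": 0,"wz": 0},{"dx": 0.01,"dy": -0.92,"dz": -0.1,"wx": 0.81,"wy": 0,"wz": 0},{"dx": 0.01,"dy": -0.92,"dz": -0.04,"wx": 0.81,"wy": 0,"wz": 0},{"dx": 0.01,"dy": -0.92,"dz": 0.02,"wx": 0.81,"wy": 0,"wz": 0},{"dx": 0.01,"dy": -0.92,"dz": 0.08,"wx": 0.81,"wy": 0,"wz": 0},{"dx": 0.01,"dy": -0.91,"dz": 0.14,"wx": 0.81,"wy": 0,"wz": 0},{"dx": 0.01,"dy": -0.9,"dz": 0.2,"wx": 0.81,"wy": 0,"wz": 0}]}}

```text
time_s: 4.53
tcp_pos: [0.5339, -0.0073, 0.2375]
eef_rot: [36.7, 89.0, 49.0]
contact_force: [0.4, -0.1, -0.6]
gripper_width: 0.0881
```

Run:
```python
from h import *
s,R=st(); print(s['joints'].round(1),s['tcp_pos'])
plan(.5655,-.031,.235,95,maxw=1)
```

```text
[ 19.9   6.9 -17.3  -0.5 -65.  -97.4] [ 0.53394273 -0.00727234  0.2374743 ]
3 ya 102.3 d [ 0.0316 -0.0237 -0.0025] da -7.3
[{"dx": 0.04, "dy": -0.5, "dz": 0.43, "wx": 0.53, "wy": 0, "wz": 0}, {"dx": 0.04, "dy": -0.48, "dz": 0.45, "wx": 0.53, "wy": 0, "wz": 0}, {"dx": 0.04, "dy": -0.46, "dz": 0.47, "wx": 0.53, "wy": 0, "wz": 0}]
x axis [ 0.0111  0.0128 -0.9999]
```

Call:
{"fn": "arm_command", "kwargs": {"plan": [{"dx": 0.04,"dy": -0.5,"dz": 0.43,"wx": 0.53,"wy": 0.06,"wz": -0.04},{"dx": 0.04,"dy": -0.48,"dz": 0.45,"wx": 0.53,"wy": 0.06,"wz": -0.04},{"dx": 0.04,"dy": -0.46,"dz": 0.47,"wx": 0.53,"wy": 0.05,"wz": -0.05},{"dx": 0,"dy": 0,"dz": 0,"wx": 0,"wy": 0,"wz": 0}]}}

```text
time_s: 4.87
tcp_pos: [0.5685, -0.0352, 0.2352]
eef_rot: [-140.0, 90.0, -135.8]
contact_force: [-0.3, -0.1, -0.3]
gripper_width: 0.0876
```

```bash
python3 - <<'E'
import re
t=open('h.py').read()
t=t.replace('''rows[-1].update(wy=0,wz=0)''','''e=np.cross([0,0,-1],R[:,0])*-1/n/.08; rows[-1].update(wy=round(float(e@y),2),wz=round(float(e@z),2))''')
open('h.py','w').write(t)
E
python3 - <<'E'
from h import *
s,R=st(); print(s['joints'].round(1),s['tcp_pos'])
m=r.camera_model('wrist');p,d=r.capture('wrist');cv2.imwrite("pics/wrist1.png",p[:,:,::-1])
W=cloud(m,d); ok=d>0
db=ok&(W[...,2]>.12)&(W[...,2]<.135)&(abs(W[...,1]+.031)<.04)&(abs(W[...,0]-.565)<.04); print("dialbar",db.sum(),np.median(W[db][:,2]),cv2.minAreaRect(W[db][:,:2].astype(np.float32)*1000))
for q,z in dict(dial_grip=.113,dial_pointer=.1,long_mark=.087,dial_scale=.087).items():
    for o in r.spot_point('wrist',q)[:2]: print(q,o['score'],np.round(o['centre'],1),onz(m,[o['centre']],z)[0].round(4))
plan(.5655,-.031,.235,95,maxw=1)
E
```

```text
[  16.1   10.8  -13.1    0.   -66.2 -102. ] [ 0.56851187 -0.03522348  0.23524682]
dialbar 1176 0.1286089617349201 ((565.281005859375, -30.432037353515625), (44.61555480957031, 12.99695110321045), 4.150632381439209)
dial_grip 0.89 [332.5 233.7] [ 0.5671 -0.0279  0.113 ]
dial_pointer 0.7 [327.3 265.8] [ 0.5964 -0.0292  0.1   ]
long_mark 0.95 [369.1 243. ] [0.5795 0.0029 0.087 ]
long_mark 0.4 [126.2 220.5] [ 0.5751 -0.1889  0.087 ]
1 ya 94.47 d [-0.001   0.0029 -0.0009] da 0.53
[{"dx": 0.04, "dy": 0.15, "dz": -0.04, "wx": -0.12, "wy": 0.0, "wz": -0.01}]
x axis [ 0.e+00  5.e-04 -1.e+00]
```

View pics/wrist1.png

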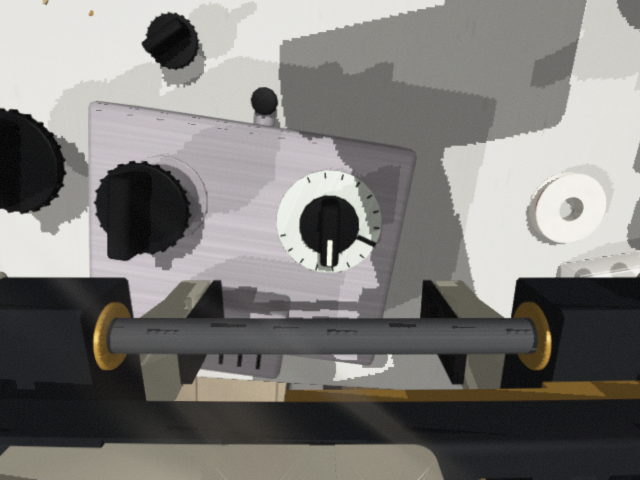

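Run:
```python
from h import *
m=r.camera_model('wrist');g=cv2.imread('pics/wrist1.png',0)
c=[.5653,-.0305]
th=np.radians(np.arange(20,140,1)); out=[]
for rr in (.030,.033,.036):
    X=np.c_[c[0]+rr*np.cos(th),c[1]+rr*np.sin(th),np.full(len(th),.0875)]
    uv=proj(m,X).astype(np.float32); out.append(cv2.remap(g,uv[:,0].copy(),uv[:,1].copy(),cv2.INTER_CUBIC).ravel())
o=np.mean(out,0); t=np.degrees(th)
k=(t>55)&(t<80); w=np.clip(140-o[k],0,None); print((t[k]*w).sum()/w.sum(), o.astype(int))
plan(.5654,-.0306,.111,94.5)
```

```text
72.18763440860214 [121 146 175 200 218 231 231 232 231 232 229 212 189 198 224 231 232 231
 230 231 231 232 232 232 232 232 232 232 232 233 229 219 207 213 226 232
 232 232 232 232 232 232 232 233 233 232 233 227 196 119  48  23  20  23
  38  87 154 204 222 225 219 211 202 195 192 190 186 184 182 179 178 176
 171 162 152 151 150 150 152 151 148 142 143 145 146 148 149 151 152 152
 153 154 154 152 152 154 155 155 154 154 156 153 150 150 152 154 157 161
 164 168 165 158 161 169 178 188 190 187 185 189]
7 ya 94.47 d [-0.0011  0.0033 -0.1249] da 0.03
[{"dx": 0.89, "dy": 0.02, "dz": -0.01, "wx": -0.0, "wy": 0.0, "wz": -0.0}, {"dx": 0.89, "dy": 0.02, "dz": -0.01, "wx": -0.0, "wy": 0.0, "wz": -0.0}, {"dx": 0.89, "dy": 0.02, "dz": -0.01, "wx": -0.0, "wy": 0.0, "wz": -0.0}, {"dx": 0.89, "dy": 0.02, "dz": -0.01, "wx": -0.0, "wy": 0.0, "wz": -0.0}, {"dx": 0.89, "dy": 0.02, "dz": -0.01, "wx": -0.0, "wy": 0.0, "wz": -0.0}, {"dx": 0.89, "dy": 0.02, "dz": -0.01, "wx": -0.0, "wy": 0.0, "wz": -0.0}, {"dx": 0.89, "dy": 0.02, "dz": -0.01, "wx": -0.0, "wy": 0.0, "wz": -0.0}]
x axis [ 0.e+00  5.e-04 -1.e+00]
```

```bash
cat >> h.py <<'E'
from scipy.optimize import minimize
def samp(g,m,c,rr,th,z):
    X=np.c_[c[0]+rr*np.cos(th),c[1]+rr*np.sin(th),np.full(len(th),z)]
    uv=proj(m,X).astype(np.float32); return cv2.remap(g,uv[:,0].copy(),uv[:,1].copy(),cv2.INTER_CUBIC).ravel()
def mark(g,m,z=.0875,c0=(.5654,-.0306),lo=50,hi=90):
    g=g.astype(np.float32); th=np.radians(np.arange(0,360,3))
    best=None
    for x in np.arange(-.006,.0061,.0005):
        for y in np.arange(-.006,.0061,.0005):
            c=(c0[0]+x,c0[1]+y)
            s=np.mean(np.clip(samp(g,m,c,.0395,th,z)-samp(g,m,c,.0425,th,z),-20,60))
            if best is None or s>best[0]: best=(s,c)
    c=best[1]; t=np.arange(lo,hi,.5); o=np.mean([samp(g,m,c,rr,np.radians(t),z) for rr in (.031,.033,.035,.037)],0)
    w=np.clip(np.median(o)*.75-o,0,None); return best,(t*w).sum()/w.sum()
E
python3 - <<'E'
from h import *
for n,f in (('wrist','wrist1'),('top','top0'),('side','side0')):
    print(n,mark(cv2.imread(f'pics/{f}.png',0),r.camera_model(n)))
g=cv2.imread('pics/wrist1.png'); cv2.imwrite('pics/c3.png',cv2.resize(g[160:285,265:395],None,fx=4.5,fy=4.5,interpolation=cv2.INTER_CUBIC))
E
```

```text
wrist ((np.float32(36.697258), (np.float64(0.5644), np.float64(-0.029099999999999994))), np.float64(70.96519399594217))
top ((np.float32(26.29397), (np.float64(0.5669000000000001), np.float64(-0.030099999999999995))), np.float64(68.7753678641001))
side ((np.float32(13.787566), (np.float64(0.5664), np.float64(-0.030599999999999995))), np.float64(nan))h.py:49: RuntimeWarning: invalid value encountered in scalar divide
  w=np.clip(np.median(o)*.75-o,0,None); return best,(t*w).sum()/w.sum()
```

View pics/c3.png

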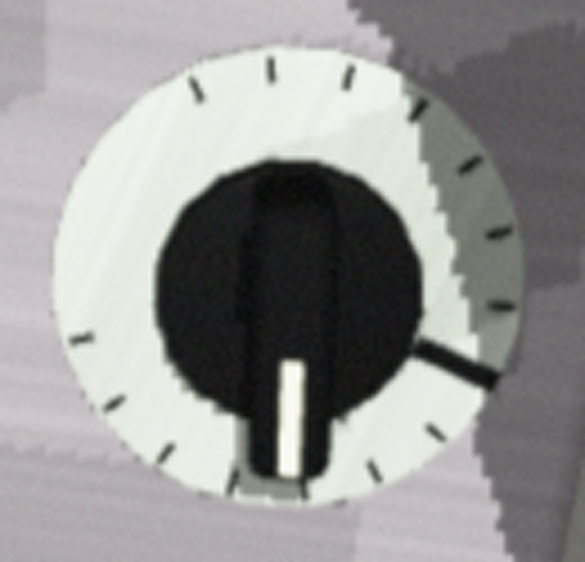

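Call:
{"fn": "arm_command", "kwargs": {"plan": [{"dx": 0.9,"dy": 0.16,"dz": -0.04,"wx": 0,"wy": 0,"wz": 0},{"dx": 0.9,"dy": 0,"dz": 0,"wx": 0,"wy": 0,"wz": 0},{"dx": 0.9,"dy": 0,"dz": 0,"wx": 0,"wy": 0,"wz": 0},{"dx": 0.9,"dy": 0,"dz": 0,"wx": 0,"wy": 0,"wz": 0},{"dx": 0.9,"dy": 0,"dz": 0,"wx": 0,"wy": 0,"wz": 0},{"dx": 0.8,"dy": 0,"dz": 0,"wx": 0,"wy": 0,"wz": 0},{"dx": 0.5,"dy": 0,"dz": 0,"wx": 0,"wy": 0,"wz": 0},{"dx": 0,"dy": 0,"dz": 0,"wx": 0,"wy": 0,"wz": 0}]}}

```text
time_s: 5.78
tcp_pos: [0.5651, -0.0259, 0.1205]
eef_rot: [14.1, 89.4, 19.2]
contact_force: [0.1, 0.0, 0.1]
gripper_width: 0.0877
```

Run:
```python
from h import *
plan(.5654,-.0306,.111,94.3,1)
```

```text
1 ya 95.09 d [ 0.0003 -0.0047 -0.0095] da -0.79
[{"dx": 0.48, "dy": -0.23, "dz": -0.01, "wx": 0.17, "wy": 0.13, "wz": -0.03}]
x axis [ 0.0101  0.0035 -0.9999]
```

Call:
{"fn": "arm_command", "kwargs": {"plan": [{"dx": 0.48,"dy": -0.23,"dz": -0.01,"wx": 0.17,"wy": 0.13,"wz": -0.03},{"dx": 0,"dy": 0,"dz": 0,"wx": 0,"wy": 0,"wz": 0}]}}

```text
time_s: 5.95
tcp_pos: [0.5656, -0.0301, 0.1114]
eef_rot: [25.8, 90.0, 30.2]
contact_force: [0.3, 0.0, 0.2]
gripper_width: 0.0879
```

Run:
```python
from h import *
plan(.5654,-.0306,.111,94.3,1)
```

```text
1 ya 94.35 d [-0.0002 -0.0005 -0.0004] da -0.05
[{"dx": 0.02, "dy": -0.03, "dz": -0.01, "wx": 0.01, "wy": 0.0, "wz": -0.0}]
x axis [ 2.e-04  1.e-04 -1.e+00]
```

Now close on the dial bar gently.

Call:
{"fn": "arm_command", "kwargs": {"plan": [{"dx": 0,"dy": 0,"dz": 0,"wx": 0,"wy": 0,"wz": 0},{"dx": 0,"dy": 0,"dz": 0,"wx": 0,"wy": 0,"wz": 0},{"dx": 0,"dy": 0,"dz": 0,"wx": 0,"wy": 0,"wz": 0},{"dx": 0,"dy": 0,"dz": 0,"wx": 0,"wy": 0,"wz": 0},{"dx": 0,"dy": 0,"dz": 0,"wx": 0,"wy": 0,"wz": 0},{"dx": 0,"dy": 0,"dz": 0,"wx": 0,"wy": 0,"wz": 0},{"dx": 0,"dy": 0,"dz": 0,"wx": 0,"wy": 0,"wz": 0},{"dx": 0,"dy": 0,"dz": 0,"wx": 0,"wy": 0,"wz": 0}], "fingers": 1, "force": 20}}

```text
time_s: 6.62
tcp_pos: [0.5679, -0.03, 0.115]
eef_rot: [5.7, 89.7, 10.1]
contact_force: [-0.2, -0.5, 0.7]
gripper_width: 0.04
```

Run:
```python
from h import *
s,R=st();print(s['gripper_width'],s['contact_force'],s['moment'],s['tcp_pos'])
```

```text
0.0399917749966303 [-0.2123171  -0.50391332  0.69211359] [ 0.06472664 -0.13778384 -0.00295195] [ 0.56792764 -0.03003169  0.11501069]
```

Call:
{"fn": "arm_command", "kwargs": {"plan": [{"dx": 0.15,"dy": 0,"dz": -0.1,"wx": 0,"wy": 0,"wz": 0},{"dx": 0,"dy": 0,"dz": 0,"wx": 0,"wy": 0,"wz": 0},{"dx": 0,"dy": 0,"dz": 0,"wx": 0,"wy": 0,"wz": 0},{"dx": 0,"dy": 0,"dz": 0,"wx": 0,"wy": 0,"wz": 0},{"dx": 0,"dy": 0,"dz": 0,"wx": 0,"wy": 0,"wz": 0},{"dx": 0,"dy": 0,"dz": 0,"wx": 0,"wy": 0,"wz": 0},{"dx": 0,"dy": 0,"dz": 0,"wx": 0,"wy": 0,"wz": 0}]}}

```text
time_s: 7.2
tcp_pos: [0.5655, -0.0302, 0.1116]
eef_rot: [5.9, 89.7, 10.2]
contact_force: [-0.7, 0.4, 0.7]
gripper_width: 0.0132
```

Run:
```python
from h import *
s,R=st();print(s['gripper_width'],s['contact_force'],s['moment'],s['tcp_pos'],np.degrees(np.arctan2(R[1,1],R[0,1])),R[:,0])
```

```text
0.01320023030044751 [-0.682504    0.44648174  0.67754584] [ 0.0444397  -0.0940402  -0.02135187] [ 0.56551508 -0.03018753  0.11160099] 94.35253807737195 [ 0.00556739  0.00100265 -0.999984  ]
```

Call:
{"fn": "arm_command", "kwargs": {"plan": [{"dx": 0,"dy": 0,"dz": 0,"wx": -0.8,"wy": 0,"wz": 0},{"dx": 0,"dy": 0,"dz": 0,"wx": -0.8,"wy": 0,"wz": 0},{"dx": 0,"dy": 0,"dz": 0,"wx": -0.8,"wy": 0,"wz": 0},{"dx": 0,"dy": 0,"dz": 0,"wx": -0.8,"wy": 0,"wz": 0},{"dx": 0,"dy": 0,"dz": 0,"wx": -0.8,"wy": 0,"wz": 0},{"dx": 0,"dy": 0,"dz": 0,"wx": -0.8,"wy": 0,"wz": 0}]}}

```text
time_s: 7.7
tcp_pos: [0.5656, -0.0304, 0.1116]
eef_rot: [-18.4, 89.7, 8.8]
contact_force: [-0.8, -0.2, 1.4]
gripper_width: 0.013
```

Run:
```python
from h import *
s,R=st();print(s['gripper_width'],s['contact_force'],s['moment'])
plan(.5654,-.0304,.1116,160,maxw=.85)
```

```text
0.013026488263752444 [-0.79687363 -0.18772873  1.37841525] [ 0.06451746 -0.1107976  -0.01657289]
11 ya 117.18 d [-0.0002 -0.     -0.    ] da 42.82
[{"dx": 0.0, "dy": 0.0, "dz": -0.0, "wx": -0.85, "wy": 0.01, "wz": 0.0}, {"dx": 0.0, "dy": 0.0, "dz": -0.0, "wx": -0.85, "wy": 0.01, "wz": 0.0}, {"dx": 0.0, "dy": 0.0, "dz": -0.0, "wx": -0.85, "wy": 0.01, "wz": 0.0}, {"dx": 0.0, "dy": 0.0, "dz": -0.0, "wx": -0.85, "wy": 0.01, "wz": 0.0}, {"dx": 0.0, "dy": 0.0, "dz": -0.0, "wx": -0.85, "wy": 0.01, "wz": 0.0}, {"dx": 0.0, "dy": 0.0, "dz": -0.0, "wx": -0.85, "wy": 0.0, "wz": 0.0}, {"dx": 0.0, "dy": 0.0, "dz": -0.0, "wx": -0.85, "wy": 0.0, "wz": 0.0}, {"dx": 0.0, "dy": 0.0, "dz": -0.0, "wx": -0.85, "wy": 0.0, "wz": 0.0}, {"dx": 0.0, "dy": 0.0, "dz": -0.0, "wx": -0.85, "wy": 0.0, "wz": 0.0}, {"dx": 0.0, "dy": 0.0, "dz": -0.0, "wx": -0.85, "wy": 0.0, "wz": 0.01}, {"dx": 0.0, "dy": 0.0, "dz": -0.0, "wx": -0.85, "wy": 0.0, "wz": 0.01}]
x axis [ 5.4e-03  8.0e-04 -1.0e+00]
```

Call:
{"fn": "arm_command", "kwargs": {"plan": [{"dx": 0,"dy": 0,"dz": 0,"wx": -0.85,"wy": 0,"wz": 0},{"dx": 0,"dy": 0,"dz": 0,"wx": -0.85,"wy": 0,"wz": 0},{"dx": 0,"dy": 0,"dz": 0,"wx": -0.85,"wy": 0,"wz": 0},{"dx": 0,"dy": 0,"dz": 0,"wx": -0.85,"wy": 0,"wz": 0},{"dx": 0,"dy": 0,"dz": 0,"wx": -0.85,"wy": 0,"wz": 0},{"dx": 0,"dy": 0,"dz": 0,"wx": -0.85,"wy": 0,"wz": 0},{"dx": 0,"dy": 0,"dz": 0,"wx": -0.85,"wy": 0,"wz": 0},{"dx": 0,"dy": 0,"dz": 0,"wx": -0.85,"wy": 0,"wz": 0},{"dx": 0,"dy": 0,"dz": 0,"wx": -0.85,"wy": 0,"wz": 0},{"dx": 0,"dy": 0,"dz": 0,"wx": -0.85,"wy": 0,"wz": 0}]}}

```text
time_s: 8.53
tcp_pos: [0.5658, -0.0307, 0.1116]
eef_rot: [-58.9, 89.7, 9.2]
contact_force: [0.4, 0.7, 0.3]
gripper_width: 0.0131
```

Run:
```python
from h import *
s,R=st();print(s['gripper_width'],s['contact_force'],s['moment'])
m=r.camera_model('wrist');p,d=r.capture('wrist');cv2.imwrite("pics/wrist2.png",p[:,:,::-1])
plan(.5654,-.0304,.1116,160,1)
```

```text
0.013137538813852849 [0.41303947 0.74912481 0.26694187] [ 0.20984561  0.01592572 -0.05567676]
1 ya 158.39 d [-0.0004  0.0002  0.    ] da 1.61
[{"dx": -0.0, "dy": 0.02, "dz": 0.0, "wx": -0.35, "wy": 0.04, "wz": 0.06}]
x axis [ 5.5e-03  9.0e-04 -1.0e+00]
```

View pics/wrist2.png

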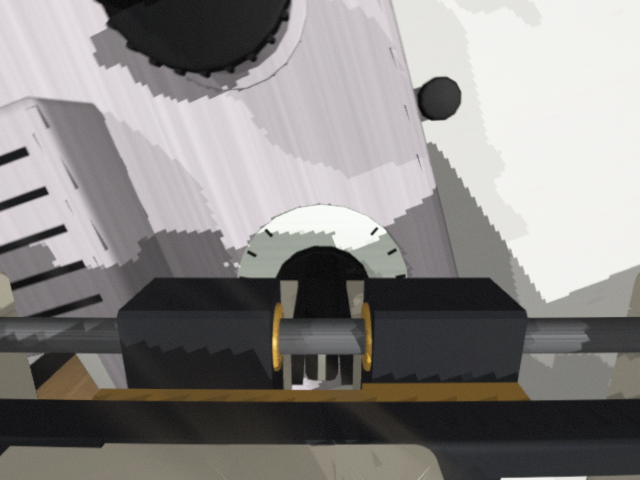

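Call:
{"fn": "arm_command", "kwargs": {"plan": [{"dx": 0,"dy": 0,"dz": 0,"wx": -0.35,"wy": 0,"wz": 0},{"dx": 0,"dy": 0,"dz": 0,"wx": 0,"wy": 0,"wz": 0}]}}

```text
time_s: 8.75
tcp_pos: [0.5658, -0.0306, 0.1116]
eef_rot: [-60.4, 89.7, 9.6]
contact_force: [-0.3, 0.3, 0.5]
gripper_width: 0.0128
```

Call:
{"fn": "arm_command", "kwargs": {"plan": [{"dx": 0,"dy": 0,"dz": 0,"wx": 0,"wy": 0,"wz": 0},{"dx": 0,"dy": 0,"dz": 0,"wx": 0,"wy": 0,"wz": 0},{"dx": 0,"dy": 0,"dz": 0,"wx": 0,"wy": 0,"wz": 0},{"dx": 0,"dy": 0,"dz": 0,"wx": 0,"wy": 0,"wz": 0},{"dx": -0.2,"dy": 0,"dz": 0,"wx": 0,"wy": 0,"wz": 0},{"dx": -0.5,"dy": 0,"dz": 0,"wx": 0,"wy": 0,"wz": 0},{"dx": -0.8,"dy": 0,"dz": 0,"wx": 0,"wy": 0,"wz": 0},{"dx": -0.9,"dy": 0,"dz": 0,"wx": 0,"wy": 0,"wz": 0},{"dx": -0.9,"dy": 0,"dz": 0,"wx": 0,"wy": 0,"wz": 0},{"dx": -0.9,"dy": 0,"dz": 0,"wx": 0,"wy": 0,"wz": 0},{"dx": -0.9,"dy": 0,"dz": 0,"wx": 0,"wy": 0,"wz": 0},{"dx": -0.7,"dy": 0,"dz": 0,"wx": 0,"wy": 0,"wz": 0},{"dx": 0,"dy": 0,"dz": 0,"wx": 0,"wy": 0,"wz": 0}], "fingers": -0.2}}

```text
time_s: 9.83
tcp_pos: [0.5648, -0.0314, 0.2386]
eef_rot: [-71.2, 89.7, -1.8]
contact_force: [-0.6, -0.1, 0.5]
gripper_width: 0.0528
```

Run:
```python
from h import *
s,R=st();print(s['gripper_width'],s['contact_force'],s['tcp_pos'],s['time_s'],np.degrees(np.arctan2(R[1,1],R[0,1])))
for n in ('wrist','top'):
    m=r.camera_model(n);p,d=r.capture(n);cv2.imwrite(f"pics/{n}3.png",p[:,:,::-1])
    W=cloud(m,d); ok=d>0
    db=ok&(W[...,2]>.12)&(W[...,2]<.135)&(abs(W[...,1]+.031)<.04)&(abs(W[...,0]-.565)<.04); print(n,db.sum(),cv2.minAreaRect(W[db][:,:2].astype(np.float32)*1000) if db.sum() else '')
g=cv2.imread('pics/wrist3.png');cv2.imwrite('pics/c4.png',g)
```

```text
0.05282694036883318 [-0.57724705 -0.12081201  0.45797182] [ 0.56475444 -0.03135374  0.23860637] 9.8333 159.43516910620534
wrist 1128 ((565.5394287109375, -31.28545379638672), (43.29988479614258, 12.567022323608398), 69.62152862548828)
top 0
```

View pics/wrist3.png

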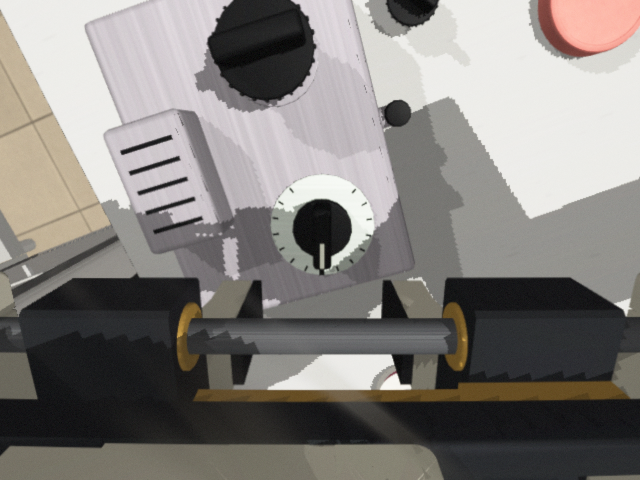

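Run:
```python
from h import *
m=r.camera_model('wrist');g=cv2.imread('pics/wrist3.png',0).astype(np.float32)
b,a=mark(g,m,c0=(.5655,-.031)); print(b,a)
for c in (b[1],(.5655,-.0313)):
    t=np.arange(-90,230,.5); o=np.mean([samp(g,m,c,rr,np.radians(t),.0875) for rr in (.0345,.036,.0375)],0)
    bl=cv2.blur(o.reshape(-1,1),(1,25)).ravel(); w=np.clip(bl-o-8,0,None)
    i=0;out=[]
    while i<len(t):
        if w[i]>0:
            j=i
            while j<len(t) and w[j]>0:j+=1
            if w[i:j].sum()>25: out.append((round(float((t[i:j]*w[i:j]).sum()/w[i:j].sum()),1),int(w[i:j].sum())))
            i=j
        i+=1
    print(c,out)
g=cv2.imread('pics/wrist3.png'); cv2.imwrite('pics/c4.png',cv2.resize(g[165:285,260:385],None,fx=4.8,fy=4.8,interpolation=cv2.INTER_CUBIC))
```

```text
(np.float32(34.324364), (np.float64(0.5635), np.float64(-0.030999999999999993))) 67.04743479684674
(np.float64(0.5635), np.float64(-0.030999999999999993)) [(-70.7, 329), (-50.6, 298), (-41.1, 104), (-30.5, 194), (-10.5, 201), (9.3, 175), (29.0, 198), (48.9, 179), (61.2, 53), (78.3, 58), (88.4, 139), (108.2, 153), (127.9, 163), (139.0, 89), (148.0, 260), (168.1, 274), (188.1, 267), (208.4, 320)]
(0.5655, -0.0313) [(-73.5, 380), (-52.8, 353), (-42.4, 109), (-31.7, 224), (-10.7, 243), (10.3, 229), (31.1, 284), (51.5, 248), (70.7, 152), (81.6, 72), (91.5, 111), (111.0, 98), (129.8, 49), (140.5, 39), (149.2, 86), (168.3, 78), (187.2, 92), (206.5, 148)]
```

View pics/c4.png

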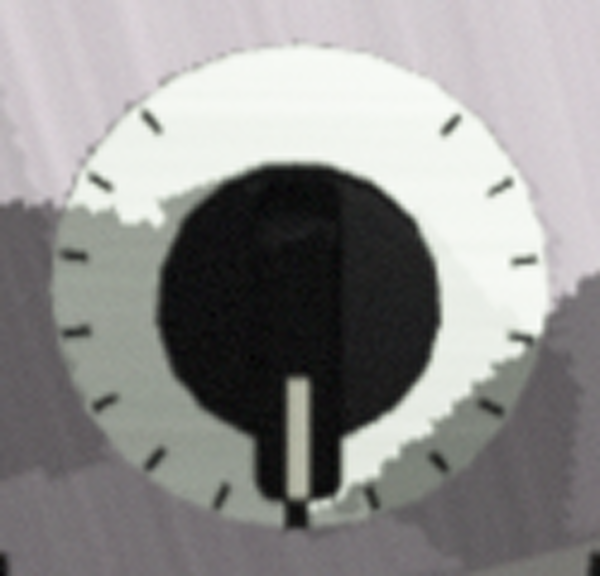

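The enlarged crop shows the pointer's white line running straight into the long mark at crop (297,510). The tick fit puts the mark at 68.8° and the bar at 69.6°, so the dial is set. Next is the cap.

Run:
```python
from h import *
plan(.5558,-.158,.240,85.5,maxw=.95)
```

```text
17 ya 159.41 d [-0.0079 -0.1267  0.0042] da -73.91
[{"dx": -0.01, "dy": -0.11, "dz": -0.36, "wx": 0.95, "wy": 0.0, "wz": 0.0}, {"dx": -0.01, "dy": -0.14, "dz": -0.35, "wx": 0.95, "wy": 0.0, "wz": 0.0}, {"dx": -0.01, "dy": -0.16, "dz": -0.34, "wx": 0.95, "wy": 0.0, "wz": 0.0}, {"dx": -0.01, "dy": -0.19, "dz": -0.32, "wx": 0.95, "wy": 0.0, "wz": 0.0}, {"dx": -0.01, "dy": -0.21, "dz": -0.31, "wx": 0.95, "wy": 0.0, "wz": 0.0}, {"dx": -0.01, "dy": -0.23, "dz": -0.29, "wx": 0.95, "wy": 0.0, "wz": 0.0}, {"dx": -0.01, "dy": -0.26, "dz": -0.27, "wx": 0.95, "wy": 0.0, "wz": 0.0}, {"dx": -0.01, "dy": -0.28, "dz": -0.25, "wx": 0.95, "wy": 0.0, "wz": 0.0}, {"dx": -0.01, "dy": -0.29, "dz": -0.23, "wx": 0.95, "wy": 0.0, "wz": 0.0}, {"dx": -0.01, "dy": -0.31, "dz": -0.21, "wx": 0.95, "wy": 0.0, "wz": 0.0}, {"dx": -0.01, "dy": -0.33, "dz": -0.18, "wx": 0.95, "wy": 0.0, "wz": 0.0}, {"dx": -0.01, "dy": -0.34, "dz": -0.16, "wx": 0.95, "wy": 0.0, "wz": 0.0}, {"dx": -0.01, "dy": -0.35, "dz": -0.13, "wx": 0.95, "wy": 0.0, "wz": 0.0}, {"dx": -0.01, "dy": -0.36, "dz": -0.11, "wx": 0.95, "wy": 0.0, "wz": 0.0}, {"dx": -0.01, "dy": -0.37, "dz": -0.08, "wx": 0.95, "wy": 0.0, "wz": 0.0}, {"dx": -0.01, "dy": -0.37, "dz": -0.05, "wx": 0.95, "wy": 0.0, "wz": 0.0}, {"dx": -0.01, "dy": -0.37, "dz": -0.02, "wx": 0.95, "wy": 0.0, "wz": -0.0}]
x axis [ 0.0029  0.     -1.    ]
```

Call:
{"fn": "arm_command", "kwargs": {"plan": [{"dx": -0.01,"dy": -0.11,"dz": -0.36,"wx": 0.95,"wy": 0,"wz": 0},{"dx": -0.01,"dy": -0.14,"dz": -0.35,"wx": 0.95,"wy": 0,"wz": 0},{"dx": -0.01,"dy": -0.16,"dz": -0.34,"wx": 0.95,"wy": 0,"wz": 0},{"dx": -0.01,"dy": -0.19,"dz": -0.32,"wx": 0.95,"wy": 0,"wz": 0},{"dx": -0.01,"dy": -0.21,"dz": -0.31,"wx": 0.95,"wy": 0,"wz": 0},{"dx": -0.01,"dy": -0.23,"dz": -0.29,"wx": 0.95,"wy": 0,"wz": 0},{"dx": -0.01,"dy": -0.26,"dz": -0.27,"wx": 0.95,"wy": 0,"wz": 0},{"dx": -0.01,"dy": -0.28,"dz": -0.25,"wx": 0.95,"wy": 0,"wz": 0},{"dx": -0.01,"dy": -0.29,"dz": -0.23,"wx": 0.95,"wy": 0,"wz": 0},{"dx": -0.01,"dy": -0.31,"dz": -0.21,"wx": 0.95,"wy": 0,"wz": 0},{"dx": -0.01,"dy": -0.33,"dz": -0.18,"wx": 0.95,"wy": 0,"wz": 0},{"dx": -0.01,"dy": -0.34,"dz": -0.16,"wx": 0.95,"wy": 0,"wz": 0},{"dx": -0.01,"dy": -0.35,"dz": -0.13,"wx": 0.95,"wy": 0,"wz": 0},{"dx": -0.01,"dy": -0.36,"dz": -0.11,"wx": 0.95,"wy": 0,"wz": 0},{"dx": -0.01,"dy": -0.37,"dz": -0.08,"wx": 0.95,"wy": 0,"wz": 0},{"dx": -0.01,"dy": -0.37,"dz": -0.05,"wx": 0.95,"wy": 0,"wz": 0},{"dx": -0.01,"dy": -0.37,"dz": -0.02,"wx": 0.95,"wy": 0,"wz": 0},{"dx": 0,"dy": 0,"dz": 0,"wx": 0,"wy": 0,"wz": 0}], "fingers": -1}}

```text
time_s: 11.43
tcp_pos: [0.5401, -0.1629, 0.2216]
eef_rot: [-174.4, 88.3, 177.1]
contact_force: [0.3, -0.3, -0.7]
gripper_width: 0.0883
```

Run:
```python
from h import *
s,R=st(); print(s['joints'].round(1),s['tcp_pos'])
m=r.camera_model('wrist');p,d=r.capture('wrist');cv2.imwrite("pics/wrist4.png",p[:,:,::-1])
W=cloud(m,d); ok=d>0
db=ok&(W[...,2]>.152)&(W[...,2]<.168)&(abs(W[...,1]+.158)<.045)&(abs(W[...,0]-.556)<.045); print("capbar",db.sum(),np.median(W[db][:,2]),cv2.minAreaRect(W[db][:,:2].astype(np.float32)*1000))
plan(.5558,-.158,.143,85.5)
```

```text
[   3.    11.8  -13.5   -0.2  -66.3 -101.4] [ 0.54005593 -0.16294949  0.2216316 ]
capbar 1781 0.16004614475109072 ((551.4403076171875, -157.85125732421875), (14.025288581848145, 44.68039321899414), 85.4598388671875)
5 ya 81.73 d [ 0.0158  0.0045 -0.0785] da 3.77
[{"dx": 0.78, "dy": 0.07, "dz": 0.15, "wx": -0.16, "wy": -0.08, "wz": 0.01}, {"dx": 0.78, "dy": 0.07, "dz": 0.15, "wx": -0.16, "wy": -0.08, "wz": 0.01}, {"dx": 0.78, "dy": 0.06, "dz": 0.15, "wx": -0.16, "wy": -0.08, "wz": 0.0}, {"dx": 0.78, "dy": 0.06, "dz": 0.15, "wx": -0.16, "wy": -0.08, "wz": 0.0}, {"dx": 0.78, "dy": 0.06, "dz": 0.15, "wx": -0.16, "wy": -0.08, "wz": 0.0}]
x axis [-0.0301  0.0017 -0.9995]
```

View pics/wrist4.png

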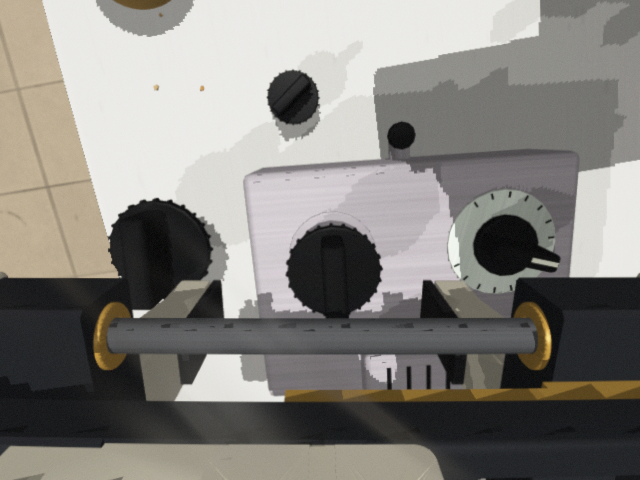

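Call:
{"fn": "arm_command", "kwargs": {"plan": [{"dx": 0.2,"dy": 0.12,"dz": 0.4,"wx": -0.4,"wy": -0.2,"wz": 0},{"dx": 0.2,"dy": 0.1,"dz": 0.35,"wx": -0.4,"wy": -0.18,"wz": 0},{"dx": 0.6,"dy": 0,"dz": 0,"wx": 0,"wy": 0,"wz": 0},{"dx": 0.5,"dy": 0,"dz": 0,"wx": 0,"wy": 0,"wz": 0}]}}

```text
time_s: 11.82
tcp_pos: [0.5561, -0.159, 0.1903]
eef_rot: [-32.6, 89.8, -36.4]
contact_force: [-0.8, -0.3, -0.6]
gripper_width: 0.0874
```

Run:
```python
from h import *
plan(.5558,-.1579,.143,85.5,4)
```

```text
4 ya 86.22 d [-0.0003  0.0011 -0.0473] da -0.72
[{"dx": 0.59, "dy": 0.01, "dz": -0.0, "wx": 0.04, "wy": 0.01, "wz": 0.0}, {"dx": 0.59, "dy": 0.01, "dz": -0.0, "wx": 0.04, "wy": 0.01, "wz": 0.0}, {"dx": 0.59, "dy": 0.01, "dz": -0.0, "wx": 0.04, "wy": 0.01, "wz": 0.0}, {"dx": 0.59, "dy": 0.01, "dz": -0.0, "wx": 0.04, "wy": 0.01, "wz": 0.0}]
x axis [ 0.0021 -0.0016 -1.    ]
```

Call:
{"fn": "arm_command", "kwargs": {"plan": [{"dx": 0.6,"dy": 0.01,"dz": 0,"wx": 0.04,"wy": 0.01,"wz": 0},{"dx": 0.6,"dy": 0.01,"dz": 0,"wx": 0.04,"wy": 0.01,"wz": 0},{"dx": 0.5,"dy": 0.01,"dz": 0,"wx": 0.04,"wy": 0.01,"wz": 0},{"dx": 0.4,"dy": 0.01,"dz": 0,"wx": 0.04,"wy": 0.01,"wz": 0},{"dx": 0,"dy": 0,"dz": 0,"wx": 0,"wy": 0,"wz": 0}], "fingers": 0}}

```text
time_s: 12.23
tcp_pos: [0.5539, -0.1564, 0.1419]
eef_rot: [-170.5, 89.6, -174.6]
contact_force: [-0.0, -0.2, 0.1]
gripper_width: 0.0601
```

Run:
```python
from h import *
s,R=st(); print(s['gripper_width'],s['contact_force'])
plan(.5558,-.1579,.143,85.5,1)
```

```text
0.06010256826680672 [-0.00593917 -0.24990517  0.14143537]
1 ya 85.96 d [ 0.0019 -0.0015  0.0011] da -0.46
[{"dx": -0.06, "dy": -0.07, "dz": 0.1, "wx": 0.1, "wy": -0.09, "wz": 0.01}]
x axis [-7.2e-03 -7.0e-04 -1.0e+00]
```

Call:
{"fn": "arm_command", "kwargs": {"plan": [{"dx": -0.06,"dy": -0.07,"dz": 0.1,"wx": 0.1,"wy": -0.09,"wz": 0},{"dx": 0,"dy": 0,"dz": 0,"wx": 0,"wy": 0,"wz": 0},{"dx": 0,"dy": 0,"dz": 0,"wx": 0,"wy": 0,"wz": 0},{"dx": 0,"dy": 0,"dz": 0,"wx": 0,"wy": 0,"wz": 0},{"dx": 0,"dy": 0,"dz": 0,"wx": 0,"wy": 0,"wz": 0},{"dx": 0,"dy": 0,"dz": 0,"wx": 0,"wy": 0,"wz": 0},{"dx": 0,"dy": 0,"dz": 0,"wx": 0,"wy": 0,"wz": 0},{"dx": 0,"dy": 0,"dz": 0,"wx": 0,"wy": 0,"wz": 0},{"dx": 0,"dy": 0,"dz": 0,"wx": 0,"wy": 0,"wz": 0}], "fingers": 1, "force": 40}}

```text
time_s: 12.98
tcp_pos: [0.557, -0.1581, 0.1453]
eef_rot: [-16.6, 89.8, -21.0]
contact_force: [-0.1, -0.4, -1.4]
gripper_width: 0.0135
```

Run:
```python
from h import *
s,R=st(); print(s['gripper_width'],s['contact_force'],s['moment'])
plan(.5558,-.1579,.143,85.5,1)
```

```text
0.013471776047310579 [-0.1228136  -0.38155358 -1.36065513] [ 0.05634677 -0.13283016  0.02174231]
1 ya 85.55 d [-0.0012  0.0002 -0.0023] da -0.05
[{"dx": 0.11, "dy": 0.0, "dz": -0.06, "wx": 0.01, "wy": 0.05, "wz": 0.01}]
x axis [ 0.0036 -0.0014 -1.    ]
```

Gripped at 13.5 mm. I'll try counter-clockwise first, in small steps.

Call:
{"fn": "arm_command", "kwargs": {"plan": [{"dx": 0,"dy": 0,"dz": 0,"wx": -0.4,"wy": 0,"wz": 0},{"dx": 0,"dy": 0,"dz": 0,"wx": -0.4,"wy": 0,"wz": 0},{"dx": 0,"dy": 0,"dz": 0,"wx": -0.4,"wy": 0,"wz": 0},{"dx": 0,"dy": 0,"dz": 0,"wx": -0.4,"wy": 0,"wz": 0}]}}

```text
time_s: 13.32
tcp_pos: [0.5571, -0.1577, 0.1453]
eef_rot: [-14.0, 89.8, -11.0]
contact_force: [0.8, -0.6, -1.2]
gripper_width: 0.014
```

Run:
```python
from h import *
s,R=st(); print(s['gripper_width'],s['contact_force'],s['moment'])
plan(.5558,-.1579,.143,85.5,1)
```

```text
0.014001912043804647 [ 0.8276858  -0.5839305  -1.23187688] [-0.03178999 -0.24899136 -0.45258201]
1 ya 93.08 d [-0.0013 -0.0002 -0.0023] da -7.58
[{"dx": 0.11, "dy": -0.01, "dz": -0.07, "wx": 1.65, "wy": 0.05, "wz": 0.01}]
x axis [ 3.9e-03 -8.0e-04 -1.0e+00]
```

Call:
{"fn": "arm_command", "kwargs": {"plan": [{"dx": 0,"dy": 0,"dz": 0,"wx": -0.4,"wy": 0,"wz": 0},{"dx": 0,"dy": 0,"dz": 0,"wx": -0.4,"wy": 0,"wz": 0}]}}

```text
time_s: 13.48
tcp_pos: [0.5571, -0.1577, 0.1452]
eef_rot: [-10.0, 89.8, -3.2]
contact_force: [0.4, -0.7, -0.7]
gripper_width: 0.0136
```

Run:
```python
from h import *
s,R=st(); print(s['gripper_width'],s['contact_force'],s['moment'],np.degrees(np.arctan2(R[1,1],R[0,1])))
p,d=r.capture('side'); cv2.imwrite('pics/s5.png',cv2.resize(p[200:320,310:450],None,fx=5,fy=5,interpolation=cv2.INTER_CUBIC)[:,:,::-1])
p,d=r.capture('wrist'); cv2.imwrite('pics/w5.png',p[:,:,::-1])
```

```text
0.013628554163725944 [ 0.4426318  -0.74451849 -0.74598404] [ 0.05884129 -0.22686663 -0.92929994] 96.79717260638435
```

View pics/s5.png

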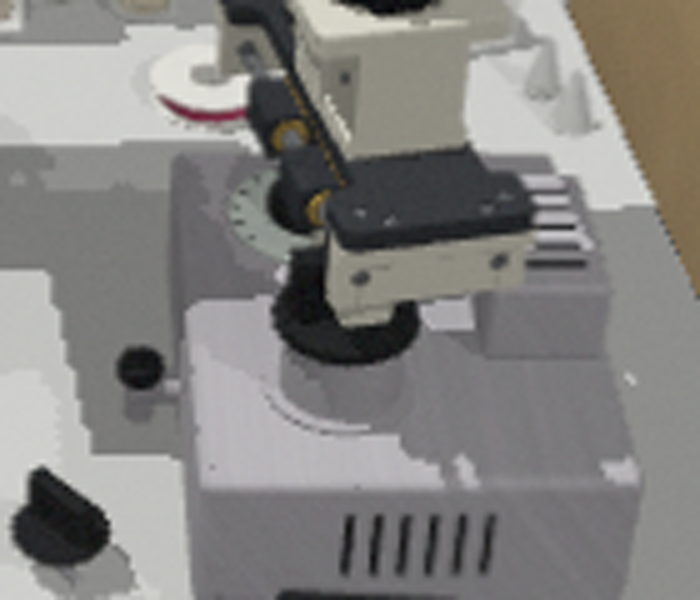

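View pics/w5.png

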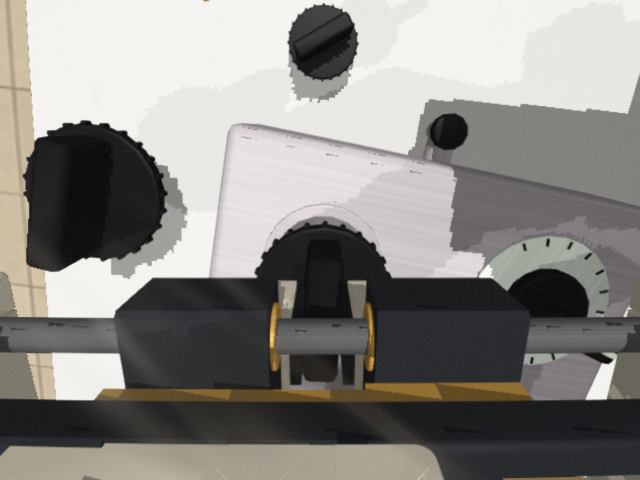

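The moment grew steadily with angle (0.45 to 0.93 N·m over 4°), so that is the stop. The thread is the other hand, and I'll turn clockwise.

Call:
{"fn": "arm_command", "kwargs": {"plan": [{"dx": 0,"dy": 0,"dz": 0,"wx": 0.6,"wy": 0,"wz": 0},{"dx": 0,"dy": 0,"dz": 0,"wx": 0.6,"wy": 0,"wz": 0},{"dx": 0,"dy": 0,"dz": 0,"wx": 0.6,"wy": 0,"wz": 0},{"dx": 0,"dy": 0,"dz": 0,"wx": 0.6,"wy": 0,"wz": 0},{"dx": 0,"dy": 0,"dz": 0,"wx": 0.6,"wy": 0,"wz": 0},{"dx": 0,"dy": 0,"dz": 0,"wx": 0.6,"wy": 0,"wz": 0},{"dx": 0,"dy": 0,"dz": 0,"wx": 0.6,"wy": 0,"wz": 0},{"dx": 0,"dy": 0,"dz": 0,"wx": 0.6,"wy": 0,"wz": 0}]}}

```text
time_s: 14.25
tcp_pos: [0.5571, -0.1582, 0.1452]
eef_rot: [-6.7, 89.8, -23.3]
contact_force: [0.2, -0.1, -1.3]
gripper_width: 0.0138
```

Run:
```python
from h import *
s,R=st(); print(s['gripper_width'],s['contact_force'],s['moment'],s['joints'].round(1))
plan(.5566,-.1579,.145,22,maxw=.7)
```

```text
0.013790443124351013 [ 0.17441052 -0.11659365 -1.32941195] [ 0.02153338 -0.18738653  0.0023039 ] [ 3.600e+00  1.590e+01 -1.910e+01  1.000e-01 -5.490e+01 -1.102e+02]
17 ya 73.4 d [-0.0005  0.0003 -0.0002] da -51.4
[{"dx": 0.0, "dy": 0.0, "dz": -0.0, "wx": 0.66, "wy": 0.0, "wz": 0.0}, {"dx": 0.0, "dy": 0.0, "dz": -0.0, "wx": 0.66, "wy": 0.0, "wz": 0.0}, {"dx": 0.0, "dy": 0.0, "dz": -0.0, "wx": 0.66, "wy": 0.0, "wz": 0.0}, {"dx": 0.0, "dy": 0.0, "dz": -0.0, "wx": 0.66, "wy": 0.0, "wz": -0.0}, {"dx": 0.0, "dy": 0.0, "dz": -0.0, "wx": 0.66, "wy": 0.0, "wz": -0.0}, {"dx": 0.0, "dy": 0.0, "dz": -0.0, "wx": 0.66, "wy": 0.0, "wz": -0.0}, {"dx": 0.0, "dy": -0.0, "dz": -0.0, "wx": 0.66, "wy": 0.0, "wz": -0.0}, {"dx": 0.0, "dy": -0.0, "dz": -0.0, "wx": 0.66, "wy": 0.0, "wz": -0.0}, {"dx": 0.0, "dy": -0.0, "dz": -0.0, "wx": 0.66, "wy": 0.0, "wz": -0.0}, {"dx": 0.0, "dy": -0.0, "dz": -0.0, "wx": 0.66, "wy": 0.0, "wz": -0.0}, {"dx": 0.0, "dy": -0.0, "dz": -0.0, "wx": 0.66, "wy": 0.0, "wz": -0.0}, {"dx": 0.0, "dy": -0.0, "dz": -0.0, "wx": 0.66, "wy": 0.0, "wz": -0.0}, {"dx": 0.0, "dy": -0.0, "dz": -0.0, "wx": 0.66, "wy": 0.0, "wz": -0.0}, {"dx": 0.0, "dy": -0.0, "dz": -0.0, "wx": 0.66, "wy": 0.0, "wz": -0.0}, {"dx": 0.0, "dy": -0.0, "dz": -0.0, "wx": 0.66, "wy": 0.0, "wz": -0.0}, {"dx": 0.0, "dy": -0.0, "dz": -0.0, "wx": 0.66, "wy": 0.0, "wz": -0.0}, {"dx": 0.0, "dy": -0.0, "dz": -0.0, "wx": 0.66, "wy": 0.0, "wz": -0.0}]
x axis [ 0.0036 -0.0015 -1.    ]
```

Moment is about 0 now, 12° past the start, so clockwise is free. On to about 64°.

Call:
{"fn": "arm_command", "kwargs": {"plan": [{"dx": 0,"dy": 0,"dz": 0,"wx": 0.66,"wy": 0,"wz": 0},{"dx": 0,"dy": 0,"dz": 0,"wx": 0.66,"wy": 0,"wz": 0},{"dx": 0,"dy": 0,"dz": 0,"wx": 0.66,"wy": 0,"wz": 0},{"dx": 0,"dy": 0,"dz": 0,"wx": 0.66,"wy": 0,"wz": 0},{"dx": 0,"dy": 0,"dz": 0,"wx": 0.66,"wy": 0,"wz": 0},{"dx": 0,"dy": 0,"dz": 0,"wx": 0.66,"wy": 0,"wz": 0},{"dx": 0,"dy": 0,"dz": 0,"wx": 0.66,"wy": 0,"wz": 0},{"dx": 0,"dy": 0,"dz": 0,"wx": 0.66,"wy": 0,"wz": 0},{"dx": 0,"dy": 0,"dz": 0,"wx": 0.66,"wy": 0,"wz": 0},{"dx": 0,"dy": 0,"dz": 0,"wx": 0.66,"wy": 0,"wz": 0},{"dx": 0,"dy": 0,"dz": 0,"wx": 0.66,"wy": 0,"wz": 0},{"dx": 0,"dy": 0,"dz": 0,"wx": 0.66,"wy": 0,"wz": 0},{"dx": 0,"dy": 0,"dz": 0,"wx": 0.66,"wy": 0,"wz": 0},{"dx": 0,"dy": 0,"dz": 0,"wx": 0.66,"wy": 0,"wz": 0}]}}

```text
time_s: 15.42
tcp_pos: [0.5565, -0.1583, 0.1453]
eef_rot: [-11.1, 89.8, -72.8]
contact_force: [0.3, 0.1, -0.8]
gripper_width: 0.0137
```

Run:
```python
from h import *
s,R=st(); print(s['gripper_width'],s['contact_force'],s['moment'],s['joints'].round(1))
plan(.5566,-.1579,.145,20,maxw=.7)
```

```text
0.01373384024284818 [ 0.29098436  0.13758246 -0.76626555] [ 0.13172366 -0.04557023  0.04022694] [   3.6   15.9  -19.1    0.3  -54.9 -155.5]
3 ya 28.31 d [ 0.0001  0.0004 -0.0003] da -8.31
[{"dx": 0.0, "dy": 0.0, "dz": -0.01, "wx": 0.6, "wy": 0.02, "wz": 0.0}, {"dx": 0.0, "dy": 0.0, "dz": -0.01, "wx": 0.6, "wy": 0.02, "wz": 0.0}, {"dx": 0.0, "dy": 0.0, "dz": -0.01, "wx": 0.6, "wy": 0.02, "wz": 0.0}]
x axis [ 0.0012 -0.004  -1.    ]
```

Call:
{"fn": "arm_command", "kwargs": {"plan": [{"dx": 0,"dy": 0,"dz": 0,"wx": 0.6,"wy": 0.02,"wz": 0},{"dx": 0,"dy": 0,"dz": 0,"wx": 0.6,"wy": 0.02,"wz": 0},{"dx": 0,"dy": 0,"dz": 0,"wx": 0,"wy": 0,"wz": 0}]}}

```text
time_s: 15.67
tcp_pos: [0.5566, -0.1582, 0.1453]
eef_rot: [-27.2, 89.9, -94.9]
contact_force: [-1.1, -0.9, -0.4]
gripper_width: 0.0136
```

Call:
{"fn": "arm_command", "kwargs": {"plan": [{"dx": -0.1,"dy": 0,"dz": 0,"wx": 0,"wy": 0,"wz": 0},{"dx": -0.1,"dy": 0,"dz": 0,"wx": 0,"wy": 0,"wz": 0},{"dx": -0.1,"dy": 0,"dz": 0,"wx": 0,"wy": 0,"wz": 0}]}}

```text
time_s: 15.92
tcp_pos: [0.5558, -0.1581, 0.1508]
eef_rot: [-81.2, 89.8, -148.8]
contact_force: [-0.2, 1.6, -1.1]
gripper_width: 0.0136
```

Run:
```python
from h import *
s,R=st(); print(s['gripper_width'],s['contact_force'],s['moment'],s['joints'].round(1))
plan(.5566,-.1579,.245,20,10)
p,d=r.capture('wrist'); cv2.imwrite('pics/w6.png',p[:,:,::-1])
```

```text
0.013625888877523092 [-0.18089756  1.58882825 -1.05117406] [-0.03644127 -0.18893837 -0.01028671] [ 3.600e+00  1.560e+01 -1.860e+01  1.000e-01 -5.590e+01 -1.612e+02]
10 ya 22.42 d [0.0008 0.0002 0.0942] da -2.42
[{"dx": -0.47, "dy": 0.0, "dz": 0.0, "wx": 0.05, "wy": 0.0, "wz": 0.0}, {"dx": -0.47, "dy": 0.0, "dz": 0.0, "wx": 0.05, "wy": 0.0, "wz": 0.0}, {"dx": -0.47, "dy": 0.0, "dz": 0.0, "wx": 0.05, "wy": 0.0, "wz": 0.0}, {"dx": -0.47, "dy": 0.0, "dz": 0.0, "wx": 0.05, "wy": 0.0, "wz": 0.0}, {"dx": -0.47, "dy": 0.0, "dz": 0.0, "wx": 0.05, "wy": 0.0, "wz": 0.0}, {"dx": -0.47, "dy": 0.0, "dz": 0.0, "wx": 0.05, "wy": 0.0, "wz": 0.0}, {"dx": -0.47, "dy": 0.0, "dz": 0.0, "wx": 0.05, "wy": 0.0, "wz": 0.0}, {"dx": -0.47, "dy": 0.0, "dz": 0.0, "wx": 0.05, "wy": 0.0, "wz": 0.0}, {"dx": -0.47, "dy": 0.0, "dz": 0.0, "wx": 0.05, "wy": 0.0, "wz": 0.0}, {"dx": -0.47, "dy": 0.0, "dz": 0.0, "wx": 0.05, "wy": 0.0, "wz": 0.0}]
x axis [-0.0023 -0.0014 -1.    ]
```

View pics/w6.png

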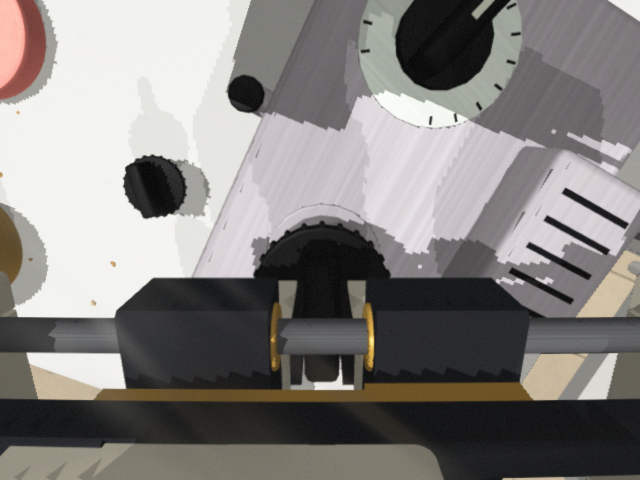

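It is free: 5.5 mm up with no force. Lifting now.

Call:
{"fn": "arm_command", "kwargs": {"plan": [{"dx": -0.4,"dy": 0,"dz": 0,"wx": 0,"wy": 0,"wz": 0},{"dx": -0.47,"dy": 0,"dz": 0,"wx": 0,"wy": 0,"wz": 0},{"dx": -0.47,"dy": 0,"dz": 0,"wx": 0,"wy": 0,"wz": 0},{"dx": -0.47,"dy": 0,"dz": 0,"wx": 0,"wy": 0,"wz": 0}]}}

```text
time_s: 16.3
tcp_pos: [0.555, -0.158, 0.189]
eef_rot: [-97.0, 89.7, -164.5]
contact_force: [0.1, 0.7, -1.9]
gripper_width: 0.0136
```

Run:
```python
from h import *
s,R=st(); print(s['gripper_width'],s['contact_force'],s['moment'])
plan(.5566,-.1579,.246,22,6)
```

```text
0.013590826617859094 [ 0.13205105  0.74135575 -1.94538901] [-0.03961749 -0.21659473  0.02713225]
6 ya 22.49 d [0.0016 0.0001 0.057 ] da -0.49
[{"dx": -0.48, "dy": 0.01, "dz": 0.0, "wx": 0.02, "wy": -0.0, "wz": 0.01}, {"dx": -0.48, "dy": 0.01, "dz": 0.0, "wx": 0.02, "wy": -0.0, "wz": 0.01}, {"dx": -0.48, "dy": 0.01, "dz": 0.0, "wx": 0.02, "wy": -0.0, "wz": 0.01}, {"dx": -0.48, "dy": 0.01, "dz": 0.0, "wx": 0.02, "wy": -0.0, "wz": 0.01}, {"dx": -0.48, "dy": 0.01, "dz": 0.0, "wx": 0.02, "wy": -0.0, "wz": 0.01}, {"dx": -0.48, "dy": 0.01, "dz": 0.0, "wx": 0.02, "wy": -0.0, "wz": 0.01}]
x axis [-0.0051 -0.0014 -1.    ]
```

Call:
{"fn": "arm_command", "kwargs": {"plan": [{"dx": -0.48,"dy": 0.01,"dz": 0,"wx": 0.02,"wy": 0,"wz": 0.01},{"dx": -0.48,"dy": 0.01,"dz": 0,"wx": 0.02,"wy": 0,"wz": 0.01},{"dx": -0.48,"dy": 0.01,"dz": 0,"wx": 0.02,"wy": 0,"wz": 0.01},{"dx": -0.48,"dy": 0.01,"dz": 0,"wx": 0.02,"wy": 0,"wz": 0.01},{"dx": -0.4,"dy": 0.01,"dz": 0,"wx": 0.02,"wy": 0,"wz": 0.01},{"dx": -0.2,"dy": 0.01,"dz": 0,"wx": 0,"wy": 0,"wz": 0.01},{"dx": 0,"dy": 0,"dz": 0,"wx": 0,"wy": 0,"wz": 0},{"dx": 0,"dy": 0,"dz": 0,"wx": 0,"wy": 0,"wz": 0}]}}

```text
time_s: 16.97
tcp_pos: [0.5579, -0.1577, 0.2504]
eef_rot: [71.0, 89.5, 3.0]
contact_force: [-0.1, -0.2, -3.0]
gripper_width: 0.0137
```

Run:
```python
from h import *
s,R=st(); print(s['gripper_width'],s['contact_force'],s['moment'],s['time_s'])
plan(.5566,-.1579,.246,22,1)
for n in ('side','wrist'):
    p,d=r.capture(n); cv2.imwrite(f'pics/{n}7.png',p[:,:,::-1])
print(r.get_state()['qd'],r.get_state()['tcp_pos'])
p=cv2.imread('pics/side7.png'); cv2.imwrite('pics/s7c.png',cv2.resize(p[150:330,300:450],None,fx=3.3,fy=3.3,interpolation=cv2.INTER_CUBIC))
```

```text
0.013693669887234947 [-0.10409673 -0.17362719 -2.98805386] [-0.04918486 -0.12512194 -0.0585254 ] 16.9667
1 ya 22.0 d [-0.0013 -0.0002 -0.0044] da -0.0
[{"dx": 0.22, "dy": -0.07, "dz": -0.01, "wx": 0.0, "wy": 0.03, "wz": -0.09}]
x axis [ 7.9e-03  4.0e-04 -1.0e+00]
[-0.02363514  0.31566068 -0.41063239  0.00044567  0.12544368 -0.06701935] [ 0.55776445 -0.15766601  0.24987493]
```

View pics/s7c.png

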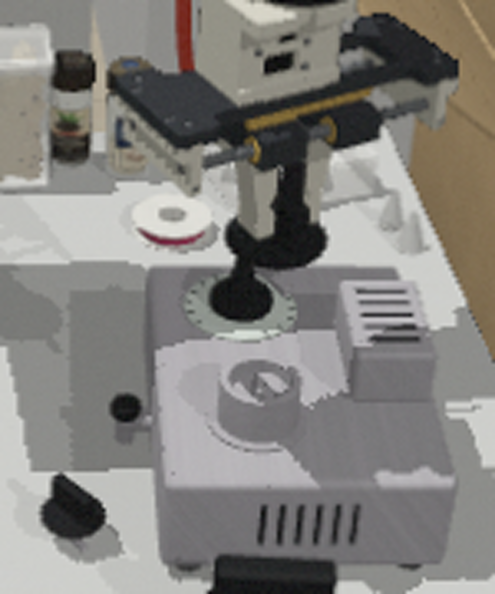

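View pics/wrist7.png

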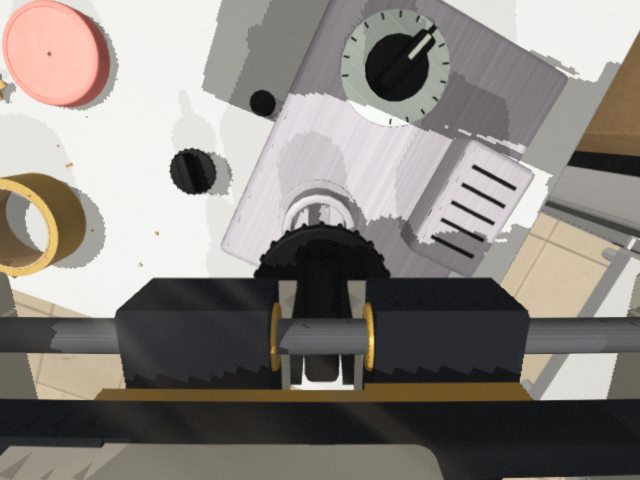

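The cap is out and held level, and the neck is empty. The pointer still runs onto the long mark at about (432,32). I'll trim slightly and settle.

Call:
{"fn": "arm_command", "kwargs": {"plan": [{"dx": 0.18,"dy": -0.05,"dz": 0,"wx": 0,"wy": 0.03,"wz": -0.09},{"dx": 0,"dy": 0,"dz": 0,"wx": 0,"wy": 0,"wz": 0}]}}

```text
time_s: 17.23
tcp_pos: [0.5562, -0.158, 0.2449]
eef_rot: [-113.6, 89.8, 178.4]
contact_force: [-0.6, -0.2, -2.5]
gripper_width: 0.0137
```

Run:
```python
from h import *
s,R=st(); print(s['gripper_width'],s['contact_force'],s['qd'],s['tcp_pos'],R[:,0])
for i in range(4): r.capture('top')
s=r.get_state(); print(s['qd'],s['tcp_pos'])
m=r.camera_model('side');p,d=r.capture('side');W=cloud(m,d)
k=(d>0)&(abs(W[...,0]-.556)<.06)&(abs(W[...,1]+.158)<.05)&(W[...,2]>.13)&(W[...,2]<.24); print(np.percentile(W[k][:,2],[1,10,50]))
```

```text
0.013702251288576049 [-0.64476318 -0.22269661 -2.53189807] [-0.02403517 -0.3225681   0.06069131  0.17704511  0.11763922 -0.06035993] [ 0.55617896 -0.15798738  0.2448679 ] [-3.04000729e-03  8.45559192e-05 -9.99995376e-01]
[ 0.00908995 -0.16895054  0.17774064 -0.11785193 -0.07647782  0.06310151] [ 0.55679371 -0.158101    0.24601443]
[0.19331286 0.19821137 0.22865622]
```

Steady at 0.246 m, which is 10.1 cm above the seated grip. The tool is upright to 0.2°. Handing in.

Run:
```python
from plant import r
print(r.close_job(), r.get_state()['time_s'])
```

```text
the job is handed in; nothing more can be done
the job is handed in; nothing more can be done
```

The dial is on the long mark and the filler cap is off. The arm is still holding the cap about 10 cm up. I handed the job in at about 17.5 s of the 54 s allowed.

- **Dial:** I turned the thermostat knob first, about 65° counter-clockwise. A wrist picture after I let go showed the pointer line running into the long mark. The fitted angles were 69.6° for the bar and 68.8° for the mark, about 1° apart. My first two readings of the mark, from the top and wrist cameras, differed by about 4°. I settled it by fitting the plate centre and the ticks in the later wrist picture. In the last wrist picture, with the cap lifted, the pointer was still on the mark.
- **Cap:** Turning counter-clockwise hit a stop, with the moment rising to 0.93 N·m, so I turned clockwise instead. It turned freely to about 63° and lifted out with no resistance.
- **Final hold:** The grip is 10.1 cm above its seated height and the tool was 0.2° off vertical at the last reading. The opening is 13.7 mm and the arm was nearly still.
- **Beside the warmer:** I didn't touch the jar, the tape roll, the ribbon spool or the two other caps. I didn't take a separate end measurement of their positions.

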